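Load, close and start the instrument steriliser

ROBOT

A 7-joint arm with a two-finger parallel gripper is mounted at the origin on the work surface. World frame = base frame: x ahead of the robot, y to its left, z up, the work surface at z = 0. Lengths are in mm, angles in rad, forces in N, time in s.
With the tool pointing down it reaches from about 425 to 875 mm from the base axis. Payload 4.7 kg.
Tool frame: the origin (TCP) lies on the centre line of the jaws, within the pads' length; the fingertips stand 8 mm ahead of it and the grasp point (between the pads) lies 11 mm behind it; z points along the fingers, y is the line along which they close (so a half turn about z gives the same grasp; the last joint's range is limited). The gripper opens to 87 mm and grips with 3 to 60 N. Pads are 19 mm wide; open, the fingers measure 117 mm over their backs; the gripper's body (75 mm by 190 mm) begins 51 mm behind the grasp point.
Start: joints at [1.334, 0.321, -0.07, 1.45, 0.023, 1.371, -0.057], TCP at [161.295, -629.689, 230.587] pointing down, gripper open.
Joint ranges: [-2.86, 2.86], [-0.3, 2.09], [-1.38, 1.24], [0.06, 2.45], [-1.56, 4.7], [0.09, 2.05], [-2.69, 2.69]. Speed limits (rad/s): [2.57, 2.57, 3.14, 3.14, 3.14, 3.14, 3.14].

INTERFACE

Orientations are given as a 3x3 rotation matrix whose columns are the frame's x, y, z axes.
In Python, from workcell import * gives the robot as it stands.
- The arm moves only by the tool carry_out, never from a script. Its argument "steps" is a list that holds one entry, the list of rows, each a list of 6 numbers: the shift along the tool's x, y, z in units of 0.3 m (1.0 is 0.3 m), then the turn, a rotation vector about the tool's x, y, z in units of 30 degrees (1.0 is 30 degrees). In form: [[[tx, ty, tz, wx, wy, wz], ...]]. A call has 1 to 10 rows; each row is the pose to reach, as a shift and turn from the pose commanded when the call began, along the tool's axes at that moment; what a row does not reach only later rows make up. A row lasts 1/8 s, in which the tool goes at most 62.5 mm and 10.7 degrees, less where a joint would pass 70% of its speed; a pose out of reach is approached as far as the arm can. A call with a number of a shift or a turn outside -1 to 1 is refused whole. A call with a gripper value outside its range is refused whole. "hand" is the opening, from 0 (shut) to 1 (fully open), set as the call begins (left out, the last holds). The fingers move at their own pace and stop on an object; "force" is the grip in N (left out, the last holds). Time passes only in rows, so rows that repeat a pose let the fingers close. It gives the time, the measured TCP pose, the force, the opening and the grip force at its end, in the units of the state.
- get_obs(): the state, without advancing time (a new reading comes with each control period).
- read_camera(name): name is "scene" or "top" or "wrist"; returns a dict with "frame" (420x560x3 uint8, red, green, blue), "fx", "fy", "cx", "cy" (pixels), "camera_from_world" (4x4, takes a point from world to camera coordinates). Camera axes: x right, y down, z forward; pixel columns grow to the right and rows downward; lengths in mm; the calibration is good to about 2 mm. A picture is of the moment at which its call begins. There is no depth.
- close_job(): hands the job in; it is judged then, once.
Trained networks look in a picture, given as the dict that the camera call returned (one of the last four; its "shot" number tells which), for a name from the list of things; names that differ only in an ending like _2 or _b are one class to them, and where a whole thing is asked for, a point or a joint stands for the part that bears it (a point fixed in the world has none). Each returns a list of dicts, best first, with "conf" (0 to 1); they miss things now and then, are a little off and sometimes report something else, mostly with a low value. They report only what shows in the picture. A call takes as long as a camera call. They do not tell look-alikes from the thing itself.
- regions_of(picture, thing): "region" (420x560 bool, what is visible of it) and "extent" ([left, top, right, bottom] in pixels, round what is visible of it).
- mark_of(picture, thing): "point" ([column, row] in pixels: a listed point, or the origin of a listed thing).
The state is a dict: "clock": time; "q": joint angles; "dq": joint speeds; "joint_torque": joint torques, N m; "position": TCP position; "tcp_rot": TCP orientation; "force": force on the tool from outside, world axes, zero at the start; "ft_torque": the same for the moment, N m; "finger_gap": opening from 0.0 (shut) to 1.0 (fully open); "gripper_force": force on a finger pad.
Only numpy, scipy, OpenCV 4.12 (cv2) and the standard library are available. Lean on these libraries where they do the work, as an engineer would, in place of code of your own. Each camera call takes 0.05 s, during which the arm holds its last target. There are 200 camera calls.

TASK

Pull the lid off the steriliser and lay it down on the bench, then put all the used spatulas and loops from the blue mat into the steriliser's well, each dropped in working end down and handle up. Press the lid back down onto the well until it has snapped home and lies level, and after that press the green start button fully down and let it come back up. Leave the rest of the bench as it is.

Things in the scene. Friction and masses are not known exactly. Their poses are not given: they have to be found in the camera images.
- steriliser: bench-top instrument steriliser, a white box fixed on the bench: 250 mm deep (its x; back is +x), 160 mm wide (y), top face at 150 mm; origin under its centre, on the bench. In the rear of its top an upright round well of bright steel, lidded at the start, with a collar 18 mm above the top face; in front, on a flat black panel, a display and the green start button.
- well_rim (a point): centre of the well's mouth at the top of the collar, 168 mm above the bench; collar 86 mm across outside, well 78 to 80 mm inside. Axes as the steriliser's. Three steel spring balls, evenly spaced, stick out about 4 mm from the collar's outside, 6.5 mm below the rim: they catch the lid's skirt.
- well_floor (a point): centre of the well's flat floor, 136 mm below the rim, 32 mm above the bench. Axes as the steriliser's.
- lid: loose steel lid, 98 mm across, 130 g; at the start seated on the collar. Origin: centre of its disc's underside, which rests on the rim; z up. Disc 4 mm thick; skirt (91 mm inside) hangs 14 mm; black knob 30 mm across, 8 to 34 mm above the origin. A pull of 5 to 8 N frees it. Laid on the collar it rides 5 to 10 mm high, askew, on the balls; 10 to 15 N down on the knob snaps it level.
- start_top (a point): centre of the top of the round green start button (30 mm across) in its black ring, about 170 mm above the bench; it is pressed straight down.
- start (a joint): travel of the start button: 0 released, 0.006 m fully pressed; its spring takes 1.5 N to begin and 5 N fully down, and pushes it back.
- mat: flat blue mat fixed on the bench, 240 mm (x) by 340 mm (y), 2 mm thick, on which the hand instruments lie at the start; origin at the centre of its underside.
- tool1: spatula with a red square handle and a flat steel blade, 130 mm long, 35 g, lying flat at the start; absent in some starts. Origin on its axis at mid-length; x points to the handle end. Handle 12 mm square from x = -10 to +65 mm; 6 mm steel shank down to x = -40 mm; working end, 9 mm wide, 2.5 mm thick, to x = -65 mm. Balance point near x = +20 mm.
- tool2: inoculating loop with a yellow square handle and a small steel wire loop, 130 mm long, 35 g, lying flat at the start; absent in some starts. Origin on its axis at mid-length; x points to the handle end. Handle 12 mm square from x = -10 to +65 mm; 6 mm steel shank down to x = -40 mm; working end, 9 mm wide, 2.5 mm thick, to x = -65 mm. Balance point near x = +20 mm.
- tool3: spatula with a bright orange square handle and a flat steel blade, 130 mm long, 35 g, lying flat at the start; absent in some starts. Origin on its axis at mid-length; x points to the handle end. Handle 12 mm square from x = -10 to +65 mm; 6 mm steel shank down to x = -40 mm; working end, 9 mm wide, 2.5 mm thick, to x = -65 mm. Balance point near x = +20 mm.
- tool4: inoculating loop with a green square handle and a small steel wire loop, 130 mm long, 35 g, lying flat at the start; absent in some starts. Origin on its axis at mid-length; x points to the handle end. Handle 12 mm square from x = -10 to +65 mm; 6 mm steel shank down to x = -40 mm; working end, 9 mm wide, 2.5 mm thick, to x = -65 mm. Balance point near x = +20 mm.
- tool5: spatula with a white square handle and a flat steel blade, 130 mm long, 35 g, lying flat at the start; absent in some starts. Origin on its axis at mid-length; x points to the handle end. Handle 12 mm square from x = -10 to +65 mm; 6 mm steel shank down to x = -40 mm; working end, 9 mm wide, 2.5 mm thick, to x = -65 mm. Balance point near x = +20 mm.
- tool6: inoculating loop with a black square handle and a small steel wire loop, 130 mm long, 35 g, lying flat at the start; absent in some starts. Origin on its axis at mid-length; x points to the handle end. Handle 12 mm square from x = -10 to +65 mm; 6 mm steel shank down to x = -40 mm; working end, 9 mm wide, 2.5 mm thick, to x = -65 mm. Balance point near x = +20 mm.
- dish: closed petri dish, 94 mm across, 17 mm high; bystander. Origin at the centre of the underside.
- marker: blue marker pen with a black cap, 136 mm long, 14 mm thick, lying on the bench; bystander, not an instrument. Origin on its axis.
- slidebox: grey slide box, 85 by 100 mm, 30 mm high; bystander. Origin at the centre of the underside.
- beaker: glass beaker, 70 mm across, 95 mm high; bystander. Origin at the centre of the underside.
- washbottle: white wash bottle with a red cap and spout, 60 mm across, 205 mm high; bystander. Origin at the centre of the underside.
- reagent: brown glass jar with a black cap, 56 mm across, 100 mm high; bystander. Origin at the centre of the underside.
There are look-alikes about, which are no part of the job. What is shaped like the lid but turquoise is not meant.

How it is judged (in metres and radians):
On the way, in this order (a step that is already met when the one before it is completed fails the run):
1. the lid has been taken off and lies on the bench (height (world z) of lid below 0.06 m and linear speed of lid below 0.03 m/s), for 0.2 s.
2. every instrument present stands in the well, working end down on the floor (z of each of tool1, tool2, tool3, tool4, tool5, tool6 in the frame of well_floor below 0.085 m and horizontal distance between each of tool1, tool2, tool3, tool4, tool5, tool6 and well_floor below 0.04 m and angle between each of tool1, tool2, tool3, tool4, tool5, tool6's own x axis and vertical below 0.7 rad), for 0.2 s.
3. the lid is pressed home, level on the rim of the well (z of lid in the frame of well_rim below 0.002 m and horizontal distance between lid and well_rim below 0.004 m and angle between lid's own z axis and vertical below 0.04 rad), for 0.2 s.
4. the start button is pressed fully down (value of joint start above 0.005 m), for 0.05 s.
At the end, for the whole second after the job is handed in: Each instrument present stands in the well, tip down (its middle under 85 mm above the floor, within 40 mm of the axis, leaning under 0.7 rad); the lid is within 2 mm of fully down, 4 mm of centre, level to 0.04 rad; the button is back up (1 mm); all at rest (all of step 2 and all of step 3 and value of joint start below 0.001 m and linear speed of lid below 0.01 m/s and linear speed of each of tool1, tool2, tool3, tool4, tool5, tool6 below 0.02 m/s); the robot touches nothing.
It fails at once if a bystander (petri dish, marker, slide box, beaker, wash bottle, brown jar) is shoved or knocked over: moved more than 40 mm (distance of any of dish, marker, slidebox, beaker, washbottle, reagent from where it was at the start of the episode above 0.04 m).
Of tool1, tool2, tool3, tool4, tool5, tool6 only 4 to 6 are there at a start; the rules pass over those that are not, and their reading is None.
At some moment in a run one of tool1, tool2, tool3, tool4, tool5, tool6, lid may be knocked a few centimetres aside while the robot is not near it.
It also fails if it takes over 210 s, if anything falls off the work surface, if the arm or the gripper's body presses on something with over 40 N, if the wrist force passes 120 N, or if a joint passes its speed limit or range.

## Working session

There is one attempt and no reset: what is moved stays moved. The work goes in short steps, Python scripts to look and compute and a tool call to move; the robot and the scene stay as the last step left them, time stands still between calls to the robot, and variables do not carry over. Pictures are saved under pics/ and viewed, at most 14 in all, crops included, and the job is handed in when it is done.

Besides the shell and the picture viewer there is one more tool, called after ">>>" as name([rows], argument=value, ...), one row to a line, values as JSON. carry_out: Moves the arm, as the interface text tells. Shifts and turns lie within -1 to 1; 1 stands for 0.3 m of shift or 30 degrees of turn. Its arguments: {"type":"object","properties":{"steps":{"type":"array"},"hand":{"type":"number"},"force":{"type":"number"}},"required":["steps"]}

```bash
mkdir -p pics; ls
python3 - <<'E'
from workcell import *
import cv2
o=get_obs(); print(o['clock'],o['position'],o['tcp_rot'],o['finger_gap'],o['force'])
for n in ['scene','top']:
    p=read_camera(n); cv2.imwrite(f'pics/{n}0.png',p['frame'][:,:,::-1]); print(n,p['fx'],p['fy'],p['cx'],p['cy'],p['camera_from_world'])
    for t in ['steriliser','well_rim','start_top','lid','mat','tool1','tool2','tool3','tool4','tool5','tool6','dish','marker','slidebox','beaker','washbottle','reagent']:
        print(t,[(round(m['conf'],2),[round(float(v)) for v in m['point']]) for m in mark_of(p,t)][:3])
E
```

```text
pics
0.0 [ 161.12916909 -629.1390304   229.46237922] [[ 9.68706998e-01  2.48206343e-01 -6.03191747e-04]
 [ 2.48207042e-01 -9.68705261e-01  1.83867419e-03]
 [-1.27944424e-04 -1.93085299e-03 -9.99998128e-01]] 1.0009470557937237 [ 0.44478781 -0.07796289  0.06832386]
scene 537.082690239625 537.082690239625 283.1041821065511 212.44436353983647 [[-6.99744639e-01  7.14389281e-01  2.32289080e-03  4.46509718e+02]
 [ 5.79422540e-01  5.69440649e-01 -5.83101078e-01 -1.83607400e+02]
 [-4.17883908e-01 -4.06675917e-01 -8.12396293e-01  1.49612508e+03]
 [ 0.00000000e+00  0.00000000e+00  0.00000000e+00  1.00000000e+00]]
steriliser [(0.67, [214, 198])]
well_rim [(0.62, [381, 363]), (0.17, [190, 168])]
start_top [(0.24, [403, 248])]
lid [(0.95, [244, 129]), (0.83, [189, 166]), (0.24, [406, 249])]
mat [(0.89, [368, 309])]
tool1 [(0.81, [357, 263]), (0.65, [380, 362]), (0.64, [420, 307])]
tool2 [(0.81, [357, 263]), (0.65, [380, 362]), (0.64, [420, 307])]
tool3 [(0.81, [357, 263]), (0.65, [380, 362]), (0.64, [420, 307])]
tool4 [(0.81, [357, 263]), (0.65, [380, 362]), (0.64, [420, 307])]
tool5 [(0.81, [357,
[... 850 characters left out ...]
)]
mat [(0.81, [184, 216]), (0.51, [243, 131])]
tool1 [(0.64, [211, 190]), (0.63, [155, 246]), (0.57, [152, 191])]
tool2 [(0.64, [211, 190]), (0.63, [155, 246]), (0.57, [152, 191])]
tool3 [(0.64, [211, 190]), (0.63, [155, 246]), (0.57, [152, 191])]
tool4 [(0.64, [211, 190]), (0.63, [155, 246]), (0.57, [152, 191])]
tool5 [(0.64, [211, 190]), (0.63, [155, 246]), (0.57, [152, 191])]
tool6 [(0.64, [211, 190]), (0.63, [155, 246]), (0.57, [152, 191])]
dish [(0.91, [272, 158])]
marker [(0.56, [198, 284])]
slidebox [(0.67, [320, 287]), (0.41, [241, 129]), (0.2, [417, 241])]
beaker [(0.56, [417, 242])]
washbottle [(0.6, [242, 130]), (0.23, [200, 282])]
reagent [(0.67, [295, 141]), (0.66, [211, 188])]
```

View pics/top0.png

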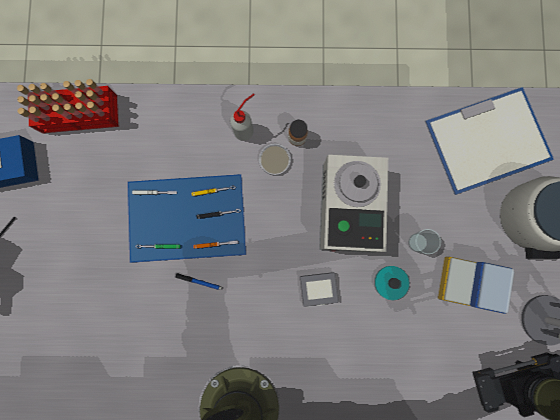

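View pics/scene0.png

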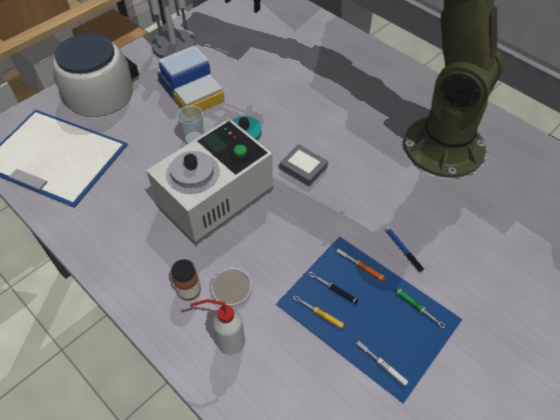

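The real lid is the steel one on the steriliser, at top (359,182) and scene (190,165). The turquoise look-alike on the bench, at top (392,282), doesn't fit the description. The mat holds five tools: white (154,192), yellow (213,191), black (218,214), green (158,246) and orange (215,244). There is no red one.

```bash
cat > h.py <<'E'
from workcell import *
import cv2, numpy as np
from scipy.spatial.transform import Rotation as Ro
def w2p(p,X):
    c=p['camera_from_world']@np.append(X,1); return np.array([p['fx']*c[0]/c[2]+p['cx'],p['fy']*c[1]/c[2]+p['cy']])
def p2w(p,uv,z):
    M=np.array(p['camera_from_world']); R,t=M[:3,:3],M[:3,3]
    d=R.T@np.array([(uv[0]-p['cx'])/p['fx'],(uv[1]-p['cy'])/p['fy'],1]); o=-R.T@t
    return o+d*(z-o[2])/d[2]
HSV={'white':((0,0,185),(180,60,255)),'yellow':((22,120,90),(35,255,255)),'black':((0,0,0),(180,255,55)),'green':((45,90,60),(85,255,255)),'orange':((5,140,110),(18,255,255))}
def handles(p,box=None):
    """mat tools: largest colour blob on mat -> centre(world z=8), yaw, length"""
    hsv=cv2.cvtColor(np.ascontiguousarray(p['frame']),cv2.COLOR_RGB2HSV); out={}
    if box is None: box=(128,176,246,262)
    roi=np.zeros(hsv.shape[:2],np.uint8); roi[box[1]:box[3],box[0]:box[2]]=255
    for k,(a,b) in HSV.items():
        m=cv2.bitwise_and(cv2.inRange(hsv,a,b),roi)
        n,l,s,c=cv2.connectedComponentsWithStats(m,connectivity=8)
        if n<2: continue
        i=1+np.argmax(s[1:,4]); yx=np.argwhere(l==i)
        W=np.array([p2w(p,(x,y),10)[:2] for y,x in yx]); m0=W.mean(0)
        u=np.linalg.svd(W-m0,full_matrices=False)[2][0]; L=np.ptp((W-m0)@u)
        out[k]=(m0.round(1),np.degrees(np.arctan2(u[1],u[0])).round(1),L.round(0),len(W))
    return out
def goto(pos,R,rows):
    """units needed from the current measured pose"""
    o=get_obs(); A=np.array(o['tcp_rot']); print('shift',(A.T@(np.array(pos)-o['position'])/300).round(4),'turn',(np.degrees(Ro.from_matrix(A.T@R).as_rotvec())/30).round(4))
E
python3 - <<'E'
from h import *
p=read_camera('top'); s=read_camera('scene')
for k,v in handles(p).items(): print(k,v)
cv2.imwrite('pics/t1.png',cv2.resize(p['frame'][170:270,120:260,::-1],None,fx=5.5,fy=5.5,interpolation=cv2.INTER_CUBIC))
for n,q in (('top',p),('scene',s)):
    for t,z in (('lid',168),('start_top',170),('steriliser',0),('well_rim',168)):
        for m in mark_of(q,t)[:3]: print(n,t,round(m['conf'],2),p2w(q,m['point'],z).round(1))
    for t,z in (('lid',172),('steriliser',75)):
        for m in regions_of(q,t)[:3]:
            ys,xs=np.nonzero(m['region']); print(n,t,round(m['conf'],2),m['extent'],xs.mean().round(1),ys.mean().round(1),p2w(q,(xs.mean(),ys.mean()),z).round(1))
E
```

```text
white (array([610.5, 305.9]), np.float64(-89.6), np.float64(39.0), 42)
yellow (array([612.8, 118.8]), np.float64(-79.8), np.float64(70.0), 84)
black (array([544.4,  98.9]), np.float64(98.0), np.float64(61.0), 87)
green (array([452.2, 217. ]), np.float64(-90.1), np.float64(70.0), 103)
orange (array([456.3, 109.1]), np.float64(-83.1), np.float64(65.0), 79)
top lid 0.94 [ 610.2 -314.1  168. ]
top lid 0.9 [ 370.6 -395.4  168. ]
top start_top 0.59 [ 505.7 -274.7  170. ]
top steriliser 0.83 [ 565.5 -321.9    0. ]
top lid 0.87 [344.2, 166.6, 378.6, 199.6] 358.3 182.3 [ 617.4 -312.   172. ]
top steriliser 0.62 [322.0, 155.3, 390.5, 251.8] 353.4 208.4 [ 559.9 -314.8   75. ]
top steriliser 0.62 [337.1, 222.6, 348.5, 232.4] 343.5 226.1 [ 510.2 -286.8   75. ]
scene lid 0.83 [ 622.  -319.9  168. ]
scene lid 0.71 [ 445.8 -323.3  168. ]
scene start_top 0.66 [ 508.5 -268.1  170. ]
scene start_top 0.31 [682.2 128.6 170. ]
scene steriliser 0.65 [ 573.7 -314.9    0. ]
scene steriliser 0.3 [ 472.1 -508.7    0. ]
scene steriliser 0.29 [805.6   1.2   0. ]
scene lid 0.9 [169.2, 149.8, 214.2, 189.5] 191.9 169.0 [ 621.3 -307.3  172. ]
scene steriliser 0.41 [147.6, 120.0, 276.6, 242.1] 215.9 181.4 [ 562.  -306.9   75. ]
```

View pics/t1.png

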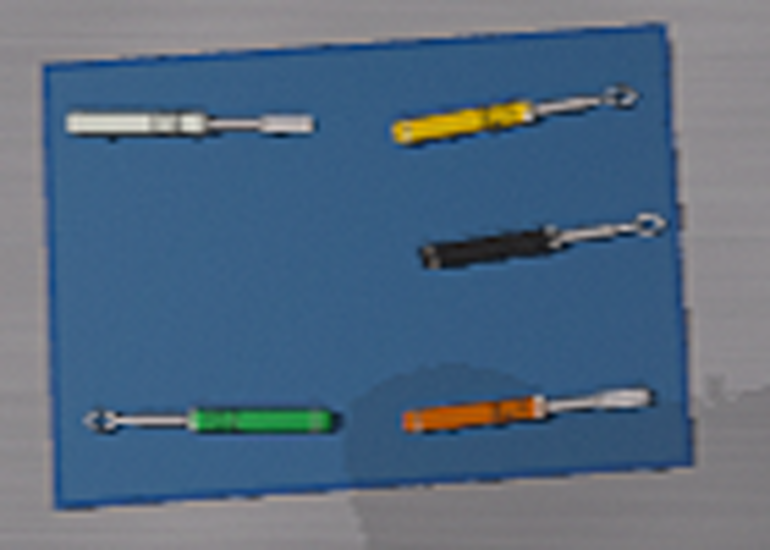

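The crop confirms five tools. White, yellow, black and orange have their handles to the left (+y); green's handle is to the right. Next I go above the steel lid.

>>> carry_out([
  [[0.868,-0.323,-0.23,0,0,-0.817],[0.868,-0.323,-0.23,0,0,-0.817],[0.868,-0.323,-0.23,0,0,-0.817],[0.868,-0.323,-0.23,0,0,-0.817],[0.868,-0.323,-0.23,0,0,-0.817],[0.868,-0.323,-0.23,0,0,-0.817]],
], hand=0.7, force=30)

```text
clock: 3.25
position: [393.5, -468.3, 300.8]
tcp_rot: [[0.774, 0.633, 0.003], [0.633, -0.774, -0.001], [0.002, 0.002, -1.0]]
force: [-0.3, -0.1, 0.0]
finger_gap: 0.7
gripper_force: 0.0
```

>>> carry_out([
  [[0.925,0.067,0,0,0,-0.817],[0.925,0.067,0,0,0,-0.817],[0.925,0.067,0,0,0,-0.817],[0.925,0.067,0,0,0,-0.817],[0.925,0.067,0,0,0,-0.817],[0.925,0.067,0,0,0,-0.817],[0.925,0.067,0,0,0,-0.817]],
])

```text
clock: 4.12
position: [616.7, -315.0, 299.1]
tcp_rot: [[0.45, 0.893, -0.002], [0.893, -0.45, -0.001], [-0.002, -0.001, -1.0]]
force: [0.3, 0.1, -0.4]
finger_gap: 0.699
gripper_force: 0.0
```

Run:
```python
from h import *
o=get_obs(); print(o['clock'],o['position'].round(1),o['q'].round(3),o['tcp_rot'].round(3).tolist())
p=read_camera('wrist'); cv2.imwrite('pics/w1.png',p['frame'][:,:,::-1]); M=p['camera_from_world']
print('cam pos',(-M[:3,:3].T@M[:3,3]).round(0),M[2,:3].round(2))
for t,z in (('lid',168),('start_top',170)):
    for m in mark_of(p,t)[:2]: print(t,round(m['conf'],2),np.round(m['point']),p2w(p,m['point'],z).round(1))
g=cv2.GaussianBlur(cv2.cvtColor(p['frame'],cv2.COLOR_RGB2GRAY),(5,5),0)
c=cv2.HoughCircles(g,cv2.HOUGH_GRADIENT,1,20,param1=100,param2=35,minRadius=15,maxRadius=150)
if c is not None:
    for x in c[0][:8]: print(x.round(1),p2w(p,x[:2],172).round(1),p2w(p,x[:2],202).round(1))
```

```text
4.125 [ 616.7 -315.   299.1] [ 0.733  0.429 -0.442  1.205  0.181  1.546 -0.145] [[0.45, 0.893, -0.002], [0.893, -0.45, -0.001], [-0.002, -0.001, -1.0]]
cam pos [ 651. -246.  453.] [-0.13 -0.25 -0.96]
lid 0.56 [280. 198.] [ 617.1 -310.7  168. ]
start_top 0.66 [131. 223.] [ 498.6 -273.3  170. ]
[280.5 191.5  71.3] [ 620.3 -304.7  172. ] [ 623.6 -298.5  202. ]
[297.5 202.5  90.8] [ 628.4 -318.9  172. ] [ 630.8 -311.2  202. ]
[252.5 336.5  17.9] [ 537.4 -412.7  172. ] [ 549.5 -394.9  202. ]
[133.5 219.5  16.5] [ 503.  -271.6  172. ] [ 518.8 -268.9  202. ]
[259.5 241.5  51.3] [ 585.6 -334.8  172. ] [ 592.6 -325.3  202. ]
[257.5 198.5  47.2] [ 601.3 -301.5  172. ] [ 606.6 -295.6  202. ]
```

View pics/w1.png

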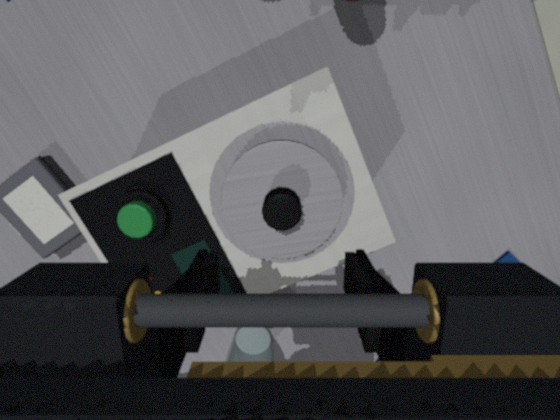

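The wrist view shows the lid disc at about (281,192), the knob at (282,209) and the green button at (136,219).

Run:
```python
from h import *
p=read_camera('wrist'); hsv=cv2.cvtColor(p['frame'],cv2.COLOR_RGB2HSV)
def blob(m,x0,y0,x1,y1):
    r=np.zeros_like(m); r[y0:y1,x0:x1]=m[y0:y1,x0:x1]
    n,l,s,c=cv2.connectedComponentsWithStats(r); i=1+np.argmax(s[1:,4]); return c[i],s[i]
c,s=blob(cv2.inRange(hsv,(0,0,0),(180,255,60)),240,170,325,245)
print('knob',c,s,[p2w(p,c,z).round(1) for z in (190,195,202)])
c,s=blob(cv2.inRange(hsv,(45,90,60),(85,255,255)),100,180,170,250)
print('btn',c,s,p2w(p,c,170).round(1))
print('disc',p2w(p,(281.5,192),172).round(1))
for n in ('top','scene'):
    q=read_camera(n); h2=cv2.cvtColor(q['frame'],cv2.COLOR_RGB2HSV)
    b=w2p(q,(617,-311,195)); x,y=b.astype(int)
    try:
        c,s=blob(cv2.inRange(h2,(0,0,0),(180,255,70)),x-14,y-14,x+14,y+14); print(n,'knob',c,s,p2w(q,c,192).round(1))
    except Exception as e: print(n,e)
# box top corners in wrist: front-left, back-left, back-right
for uv in ((60,195),(328,68),(394,242)): print(p2w(p,uv,150).round(1))
```

```text
knob [281.64189189 208.68093093] [ 263  187   39   44 1332] [array([ 617.1, -313.2,  190. ]), array([ 617.7, -312. ,  195. ]), array([ 618.6, -310.2,  202. ])]
btn [134.85878963 219.66186359] [ 117  201   37   37 1041] [ 502.8 -272.3  170. ]
disc [ 620.9 -305.4  172. ]
top knob [361.16462347 180.95446585] [345 166  28  28 571] [ 617.5 -315.7  192. ]
scene knob [189.94011976 161.47904192] [184 154  13  16 167] [ 619.3 -312.5  192. ]
[ 447.2 -226.3  150. ]
[ 695.9 -237.8  150. ]
[ 687.7 -396.5  150. ]
```

>>> carry_out([
  [[0.011,0,0.15,0,0,0],[0.011,0,0.28,0,0,0],[0.011,0,0.34,0,0,0],[0.011,0,0.373,0,0,0],[0.011,0,0.373,0,0,0]],
])

```text
clock: 5.05
position: [619.9, -309.9, 188.2]
tcp_rot: [[0.448, 0.894, 0.001], [0.894, -0.448, -0.0], [-0.0, 0.001, -1.0]]
force: [-0.6, 0.9, 0.6]
finger_gap: 0.698
gripper_force: 0.0
```

>>> carry_out([
  [[0,0,0,0,0,0],[0,0,0,0,0,0],[0,0,0,0,0,0],[0,0,0,0,0,0],[0,0,0,0,0,0],[0,0,0,0,0,0]],
], hand=0.1, force=30)

```text
clock: 5.8
position: [619.7, -309.8, 187.9]
tcp_rot: [[0.448, 0.894, 0.0], [0.894, -0.448, -0.0], [-0.0, 0.0, -1.0]]
force: [-0.2, 0.8, 2.0]
finger_gap: 0.335
gripper_force: 30.0
```

>>> carry_out([
  [[0,0,-0.02,0,0,0],[0,0,-0.05,0,0,0],[0,0,-0.12,0,0,0],[0,0,-0.22,0,0,0],[0,0,-0.3,0,0,0],[0,0,-0.3,0,0,0]],
])

```text
clock: 6.55
position: [620.9, -309.9, 281.0]
tcp_rot: [[0.448, 0.894, 0.005], [0.894, -0.448, -0.002], [0.0, 0.005, -1.0]]
force: [0.3, 0.2, -0.3]
finger_gap: 0.334
gripper_force: 30.0
```

>>> carry_out([
  [[0.1,-0.15,0,0,0,0],[0.2,-0.3,0,0,0,0],[0.32,-0.45,0,0,0,0],[0.4,-0.56,0,0,0,0],[0.424,-0.604,0,0,0,0],[0.424,-0.604,0,0,0,0]],
])

```text
clock: 7.3
position: [514.2, -114.8, 277.5]
tcp_rot: [[0.447, 0.894, -0.0], [0.894, -0.447, -0.001], [-0.001, 0.0, -1.0]]
force: [-0.1, -0.3, -1.0]
finger_gap: 0.336
gripper_force: 30.0
```

Run:
```python
from h import *
o=get_obs(); print(o['clock'],o['position'].round(1),o['q'].round(3),o['finger_gap'],o['force'])
p=read_camera('top'); cv2.imwrite('pics/t2.png',p['frame'][:,:,::-1])
```

```text
7.3 [ 514.2 -114.8  277.5] [ 0.695  0.066 -0.548  1.666  0.036  1.419 -0.322] 0.33579123866700783 [-0.14527013 -0.27261035 -1.00270542]
```

View pics/t2.png

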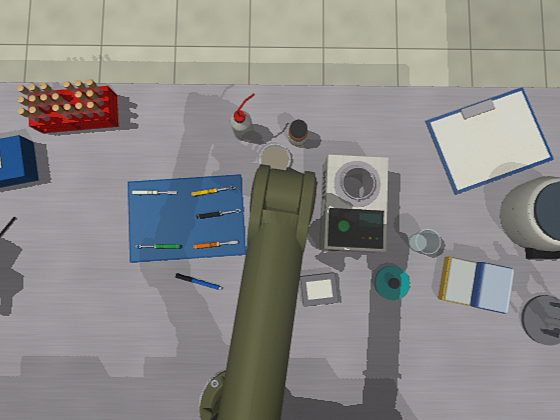

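The well is open at (359,183) and the lid is in the gripper. Lowering it onto the clear bench patch.

>>> carry_out([
  [[0,0,0.2,0,0,0],[0,0,0.4,0,0,0],[0,0,0.6,0,0,0],[0,0,0.74,0,0,0],[0,0,0.785,0,0,0],[0,0,0.807,0,0,0],[0,0,0.807,0,0,0],[0,0,0.807,0,0,0]],
])

```text
clock: 8.35
position: [515.9, -115.3, 37.1]
tcp_rot: [[0.448, 0.894, 0.003], [0.894, -0.448, -0.001], [0.0, 0.003, -1.0]]
force: [-0.0, 0.2, -0.9]
finger_gap: 0.331
gripper_force: 30.0
```

>>> carry_out([
  [[0,0,0,0,0,0],[0,0,0,0,0,0],[0,0,0,0,0,0]],
], hand=0.7)

```text
clock: 8.72
position: [514.8, -114.9, 35.9]
tcp_rot: [[0.448, 0.894, 0.001], [0.894, -0.448, -0.0], [-0.0, 0.001, -1.0]]
force: [0.6, 0.3, 0.5]
finger_gap: 0.592
gripper_force: 0.0
```

>>> carry_out([
  [[0,0,-0.1,0,0,0],[0,0,-0.3,0,0,0],[0,0,-0.5,0,0,0],[0,0,-0.7,0,0,0],[0,0,-0.7,0,0,0]],
])

```text
clock: 9.35
position: [517.7, -115.1, 251.2]
tcp_rot: [[0.448, 0.894, 0.01], [0.894, -0.448, -0.004], [0.001, 0.011, -1.0]]
force: [1.1, 0.1, -0.0]
finger_gap: 0.698
gripper_force: 0.0
```

Run:
```python
from h import *
o=get_obs(); print(o['clock'],o['position'].round(1),o['q'].round(3),o['finger_gap'],o['force'])
p=read_camera('wrist'); cv2.imwrite('pics/w2.png',p['frame'][:,:,::-1])
hsv=cv2.cvtColor(p['frame'],cv2.COLOR_RGB2HSV)
m=cv2.inRange(hsv,(0,0,0),(180,255,60)); m[250:]=0
n,l,s,c=cv2.connectedComponentsWithStats(m)
for i in range(1,n):
    if s[i,4]>300: print(c[i],s[i],p2w(p,c[i],36).round(1))
```

```text
9.35 [ 517.7 -115.1  251.2] [ 0.702  0.078 -0.56   1.708  0.044  1.357 -0.33 ] 0.6975866446005128 [ 1.11164916  0.09756112 -0.03098004]
[21.36348684 31.39309211] [  0   0  52 105 608] [369.  118.9  36. ]
[535.69196429 112.29464286] [526  82  33  51 448] [ 775.5 -165.5   36. ]
[555.21035599 110.0420712 ] [548  88  12  42 309] [ 793.4 -172.1   36. ]
[277.38653001 188.01171303] [264 173  28  31 683] [ 513.  -118.8   36. ]
```

View pics/w2.png

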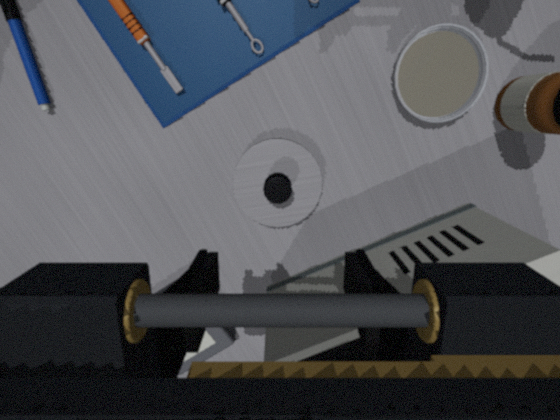

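The lid lies flat near (278,187), knob centred. Next is the orange spatula.

>>> carry_out([
  [[0.15,-0.13,0.05,0,0,-0.3],[0.3,-0.26,0.1,0,0,-0.6],[0.45,-0.39,0.15,0,0,-0.9],[0.6,-0.52,0.2,0,0,-1.0],[0.626,-0.545,0.25,0,0,-1.0],[0.626,-0.545,0.25,0,0,-1.0]],
], hand=0.45)

```text
clock: 10.15
position: [450.8, 126.1, 168.5]
tcp_rot: [[-0.061, 0.998, -0.004], [0.998, 0.061, -0.001], [-0.001, -0.004, -1.0]]
force: [-0.6, -1.0, 1.0]
finger_gap: 0.452
gripper_force: 0.0
```

```bash
cat >> h.py <<'E'
def pick(k,grip=17,hz=12,box=(0,0,560,262),flip=0,cam='wrist'):
    """k: handle colour; prints handle and the shift/turn to the grasp pose"""
    p=read_camera(cam); r=handles(p,box).get(k); o=get_obs(); print(o['clock'],o['position'].round(1),o['q'].round(2),k,r)
    c,a,L,n=r; u=np.array([np.cos(np.radians(a)),np.sin(np.radians(a))])
    x=u if u[1]>0 else -u; h=-x if flip else x
    R=np.array([[x[0],x[1],0],[x[1],-x[0],0],[0,0,-1]]); R[:,1]=np.cross(R[:,2],[x[0],x[1],0]); R=np.c_[[x[0],x[1],0],R[:,1],[0,0,-1]]
    g=c+grip*h; print('grasp',g.round(1)); goto((g[0],g[1],hz),R,0); return p
E
python3 - <<'E'
from h import *
p=pick('orange'); cv2.imwrite('pics/w3.png',p['frame'][:,:,::-1])
E
```

```text
10.2 [452.  125.  169.4] [ 0.48  0.01 -0.8   1.94  0.01  1.2  -0.26] orange (array([455.4, 102.9]), np.float64(-83.4), np.float64(62.0), 772)
grasp [453.4 119.8]
shift [-0.0174  0.0052  0.5246] turn [-0.0048  0.001  -0.1087]
```

View pics/w3.png

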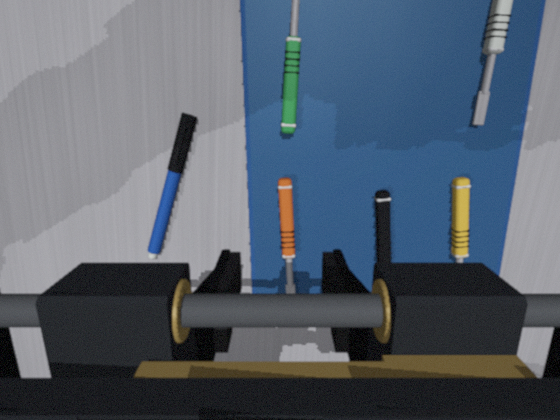

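>>> carry_out([
  [[-0.007,0.005,0.2,0,0,-0.109],[-0.007,0.005,0.38,0,0,-0.109],[-0.007,0.005,0.47,0,0,-0.109],[-0.007,0.005,0.523,0,0,-0.109],[-0.007,0.005,0.523,0,0,-0.109],[-0.007,0.005,0.523,0,0,-0.109]],
])

```text
clock: 10.95
position: [455.5, 124.1, 14.8]
tcp_rot: [[-0.115, 0.993, 0.002], [0.993, 0.115, 0.0], [-0.0, 0.002, -1.0]]
force: [0.5, 0.4, 0.3]
finger_gap: 0.452
gripper_force: 0.0
```

>>> carry_out([
  [[0,0,0,0,0,0],[0,0,0,0,0,0],[0,0,0,0,0,0],[0,0,0,0,0,0],[0,0,0,0,0,0]],
], hand=0.0, force=25)

```text
clock: 11.58
position: [454.3, 124.3, 13.8]
tcp_rot: [[-0.116, 0.993, 0.0], [0.993, 0.116, -0.0], [-0.0, 0.0, -1.0]]
force: [-0.0, -0.5, 2.7]
finger_gap: 0.134
gripper_force: 25.0
```

>>> carry_out([
  [[0,0,-0.1,0,0,0],[0,0,-0.3,0,0,0.2],[0,0,-0.5,0,0,0.5],[0,0,-0.7,0,0,0.8],[0,0,-0.87,0,0,1],[0,0,-0.87,0,0,1]],
])

```text
clock: 12.32
position: [456.3, 125.1, 278.6]
tcp_rot: [[0.396, 0.918, 0.008], [0.918, -0.396, 0.0], [0.003, 0.007, -1.0]]
force: [0.4, -0.1, -1.6]
finger_gap: 0.135
gripper_force: 25.0
```

>>> carry_out([
  [[-0.11,0.11,0,0,0,0.2],[-0.22,0.22,0,0,0,0.4],[-0.33,0.32,0,0,0,0.6],[-0.44,0.43,0,0,0,0.8],[-0.56,0.54,0,0,0,1]],
])

```text
clock: 12.95
position: [536.1, -95.1, 272.8]
tcp_rot: [[0.803, 0.596, -0.002], [0.596, -0.803, 0.001], [-0.002, -0.002, -1.0]]
force: [0.2, -0.8, -0.7]
finger_gap: 0.132
gripper_force: 25.0
```

>>> carry_out([
  [[-0.04,0.15,0,0,0,0.2],[-0.09,0.3,0,0,0,0.4],[-0.13,0.45,0,0,0,0.6],[-0.17,0.6,0,0,0,0.8],[-0.215,0.746,0,0,0,1],[-0.215,0.746,0,0,0,1]],
])

```text
clock: 13.7
position: [616.8, -316.8, 270.4]
tcp_rot: [[0.994, 0.11, -0.005], [0.11, -0.994, 0.0], [-0.005, -0.001, -1.0]]
force: [-1.4, 0.7, -0.4]
finger_gap: 0.131
gripper_force: 25.0
```

>>> carry_out([
  [[0,0,-0.03,0,0,0.33],[0,0,-0.06,0,0,0.66],[0,0,-0.1,0,0,1],[0,0,-0.1,0,0,1]],
])

```text
clock: 14.2
position: [618.5, -310.9, 304.4]
tcp_rot: [[0.92, -0.392, -0.0], [-0.392, -0.92, 0.0], [-0.0, -0.0, -1.0]]
force: [0.7, -0.8, -0.2]
finger_gap: 0.137
gripper_force: 25.0
```

Run:
```python
from h import *
o=get_obs(); print(o['clock'],o['q'].round(3))
goto((618,-312,300),np.array([[0,-.451,.893],[0,-.893,-.451],[1,0,0]]),0)
```

```text
14.2 [ 0.669  0.416 -0.353  1.199  0.14   1.55  -1.633]
shift [0.     0.0041 0.0147] turn [-0.0971  2.999   0.0966]
```

>>> carry_out([
  [[0,0,0,0,0.33,0.04],[0,0,0,0,0.66,0.08],[0,0,0,0,1,0.117],[0,0,0,0,1,0.117]],
])

```text
clock: 14.7
position: [612.4, -309.1, 297.6]
tcp_rot: [[0.777, -0.446, 0.443], [-0.394, -0.895, -0.209], [0.49, -0.012, -0.872]]
force: [0.2, -0.3, -0.2]
finger_gap: 0.136
gripper_force: 25.0
```

>>> carry_out([
  [[0,0,0,0,0.33,0],[0,0,0,0,0.66,0],[0,0,0,0,1,0],[0,0,0,0,1,0]],
])

```text
clock: 15.2
position: [622.3, -305.8, 306.3]
tcp_rot: [[0.459, -0.433, 0.776], [-0.241, -0.901, -0.36], [0.855, -0.022, -0.517]]
force: [1.0, 2.0, 0.1]
finger_gap: 0.132
gripper_force: 25.0
```

Run:
```python
from h import *
o=get_obs(); print(o['clock'],o['q'].round(3))
goto((618,-312,300),np.array([[0,-.451,.893],[0,-.893,-.451],[1,0,0]]),0)
```

```text
15.2 [ 0.987 -0.177 -0.527  2.164 -0.64   0.124 -1.019]
shift [-0.0195  0.0254  0.0071] turn [-0.049   1.0392 -0.03  ]
```

>>> carry_out([
  [[-0.017,0.015,0.06,0,0,0],[-0.034,0.03,0.123,0,0,0],[-0.034,0.03,0.123,0,0,0],[-0.034,0.03,0.123,0,0,0]],
])

```text
clock: 15.7
position: [642.2, -328.7, 280.7]
tcp_rot: [[0.453, -0.438, 0.776], [-0.246, -0.899, -0.363], [0.857, -0.026, -0.515]]
force: [-0.1, -1.3, -0.1]
finger_gap: 0.131
gripper_force: 25.0
```

Run:
```python
from h import *
o=get_obs(); print(o['clock'],o['q'].round(3),o['position'].round(1)); R=o['tcp_rot']
h=o['position']+5*R[:,2]; tip=h-110*R[:,0]; print('tip',tip.round(1))
goto((642,-325,195),R,0)
p=read_camera('scene'); S=4
cv2.imwrite('pics/s2.png',cv2.resize(p['frame'][60:250,100:340,::-1],None,fx=3,fy=3,interpolation=cv2.INTER_CUBIC))
print('pred tip px',(w2p(p,tip)-[100,60])*3)
```

```text
15.7 [ 1.554 -0.094 -1.057  2.126 -1.29   0.098 -0.351] [ 642.2 -328.7  280.7]
tip [ 596.2 -303.5  183.9]
shift [-0.2481 -0.0033  0.1421] turn [0. 0. 0.]
pred tip px [302.46514657 301.3853112 ]
```

View pics/s2.png

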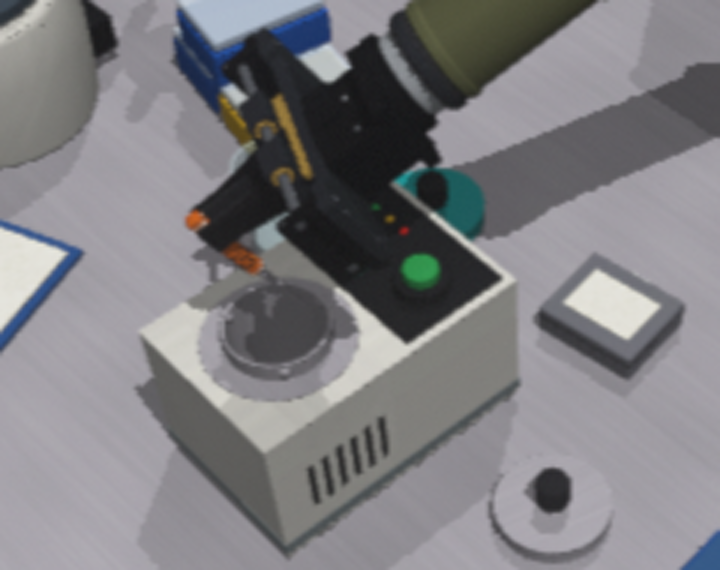

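The lid is on the bench at (550,500) in the crop, and the orange spatula is over the well mouth, tip down. Lowering it.

>>> carry_out([
  [[-0.06,0,0.035,0,0,0],[-0.12,0,0.07,0,0,0],[-0.12,0,0.07,0,0,0]],
])

```text
clock: 16.12
position: [638.2, -325.5, 251.3]
tcp_rot: [[0.474, -0.435, 0.765], [-0.252, -0.9, -0.356], [0.844, -0.024, -0.536]]
force: [-0.7, -0.7, -0.1]
finger_gap: 0.135
gripper_force: 25.0
```

Run:
```python
from h import *
o=get_obs(); print(o['clock'],o['q'].round(3),o['position'].round(1),o['force'].round(1)); R=o['tcp_rot']
h=o['position']+5*R[:,2]; tip=h-110*R[:,0]; print('tip',tip.round(1),R[2].round(2))
```

```text
16.125 [ 1.876 -0.077 -1.376  2.146 -1.551  0.096 -0.077] [ 638.2 -325.5  251.3] [-0.7 -0.7 -0.1]
tip [ 589.9 -299.6  155.8] [ 0.84 -0.02 -0.54]
```

>>> carry_out([
  [[0,0,0,0,0,0],[0,0,0,0,0,0],[0,0,0,0,0,0],[0,0,0,0,0,0]],
], hand=0.5)

```text
clock: 16.62
position: [638.4, -324.5, 250.8]
tcp_rot: [[0.474, -0.435, 0.765], [-0.252, -0.9, -0.355], [0.844, -0.024, -0.536]]
force: [0.3, -0.0, -0.1]
finger_gap: 0.467
gripper_force: 0.0
```

>>> carry_out([
  [[0.1,0,-0.06,0,-0.2,0],[0.15,0,-0.2,0,-0.5,0],[0.15,0,-0.26,0,-0.75,0],[0.15,0,-0.26,0,-1,0],[0.15,0,-0.26,0,-1,0]],
])

```text
clock: 17.25
position: [601.8, -300.9, 321.9]
tcp_rot: [[0.757, -0.399, 0.517], [-0.356, -0.916, -0.186], [0.548, -0.043, -0.836]]
force: [1.2, 1.3, -3.2]
finger_gap: 0.499
gripper_force: 0.0
```

>>> carry_out([
  [[0,0,0,0,-0.33,0],[0,0,0,0,-0.66,0],[0,0,0,0,-1,0],[0,0,0,0,-1,0]],
])

```text
clock: 17.75
position: [603.9, -299.1, 315.8]
tcp_rot: [[0.916, -0.394, 0.068], [-0.397, -0.917, 0.032], [0.05, -0.056, -0.997]]
force: [0.2, 0.5, -0.1]
finger_gap: 0.503
gripper_force: 0.0
```

Run:
```python
from h import *
o=get_obs(); print(o['clock'],o['q'].round(3),o['position'].round(1),o['tcp_rot'].round(2).tolist())
p=read_camera('scene'); t=read_camera('wrist')
a=cv2.resize(p['frame'][60:250,100:340,::-1],(400,317)); b=cv2.resize(t['frame'][:,:,::-1],(400,300))
c=np.zeros((317,800,3),np.uint8); c[:,:400]=a; c[:300,400:]=b; cv2.imwrite('pics/s3.png',c)
```

```text
17.75 [ 1.188  0.529 -1.126  1.265  0.433  1.561 -1.831] [ 603.9 -299.1  315.8] [[0.92, -0.39, 0.07], [-0.4, -0.92, 0.03], [0.05, -0.06, -1.0]]
```

View pics/s3.png

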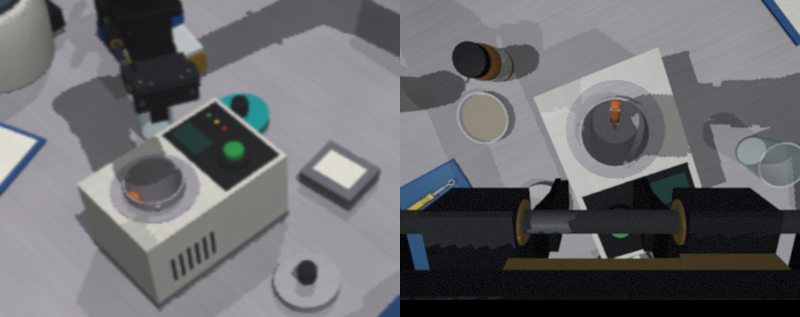

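The orange spatula stands in the well at right pane (615,110). Tilt near the well is limited by joint 6, so I'll grasp the next tools with the gripper pre-tilted.

```bash
cat >> h.py <<'E'
from scipy.spatial.transform import Slerp
def down(ang,tilt=0):
    """gripper down, x at world angle ang, then turned tilt deg about its y"""
    a=np.radians(ang); x=np.array([np.cos(a),np.sin(a),0]); z=np.array([0,0,-1.])
    return np.c_[x,np.cross(z,x),z]@Ro.from_euler('y',tilt,degrees=True).as_matrix()
def plan(*wps,start=None):
    """wps: (pos,R,ncalls); prints shift+turn per call"""
    o=get_obs(); P,R=(np.array(o['position']),np.array(o['tcp_rot'])) if start is None else start
    print('at',o['clock'],o['position'].round(1),o['q'].round(2))
    for pos,R2,n in wps:
        s=Slerp([0,1],Ro.from_matrix([R,R2])); P0=P; R0=R
        for i in range(1,n+1):
            Pn=P0+(np.array(pos)-P0)*i/n; Rn=s(i/n).as_matrix()
            print((R.T@(Pn-P)/300).round(3).tolist(),(np.degrees(Ro.from_matrix(R.T@Rn).as_rotvec())/30).round(3).tolist()); P,R=Pn,Rn
E
python3 - <<'E'
from h import *
plan(((542,105,260),down(98),5),((542,113,160),down(98,-25),1))
E
```

```text
at 17.85 [ 604.6 -297.9  315.9] [ 1.19  0.53 -1.13  1.27  0.43  1.56 -1.83]
[-0.146, -0.228, 0.043] [0.008, -0.035, -0.808]
[-0.039, -0.268, 0.046] [0.008, -0.035, -0.808]
[0.075, -0.26, 0.046] [0.008, -0.035, -0.808]
[0.176, -0.206, 0.045] [0.008, -0.035, -0.808]
[0.245, -0.115, 0.042] [0.008, -0.035, -0.808]
[0.026, 0.004, 0.333] [0.0, -0.833, 0.0]
```

>>> carry_out([
  [[-0.07,-0.11,0.02,0.004,-0.017,-0.4],[-0.146,-0.228,0.043,0.008,-0.035,-0.808],[-0.146,-0.228,0.043,0.008,-0.035,-0.808]],
], hand=0.45)

```text
clock: 18.23
position: [589.8, -212.7, 307.0]
tcp_rot: [[0.998, 0.027, 0.056], [0.025, -0.999, 0.034], [0.057, -0.032, -0.998]]
force: [0.2, -0.4, 0.7]
finger_gap: 0.455
gripper_force: 0.0
```

>>> carry_out([
  [[-0.02,-0.13,0.02,0.004,-0.017,-0.4],[-0.039,-0.268,0.046,0.008,-0.035,-0.808],[-0.039,-0.268,0.046,0.008,-0.035,-0.808]],
])

```text
clock: 18.6
position: [577.0, -132.3, 294.9]
tcp_rot: [[0.9, 0.435, 0.038], [0.434, -0.9, 0.033], [0.048, -0.013, -0.999]]
force: [0.2, -1.0, 0.3]
finger_gap: 0.45
gripper_force: 0.0
```

>>> carry_out([
  [[0.035,-0.13,0.02,0.004,-0.017,-0.4],[0.075,-0.26,0.046,0.008,-0.035,-0.808],[0.075,-0.26,0.046,0.008,-0.035,-0.808]],
])

```text
clock: 18.98
position: [564.3, -52.1, 283.3]
tcp_rot: [[0.643, 0.766, 0.021], [0.765, -0.643, 0.025], [0.033, 0.0, -0.999]]
force: [0.6, 0.1, -1.0]
finger_gap: 0.452
gripper_force: 0.0
```

>>> carry_out([
  [[0.09,-0.1,0.02,0.004,-0.017,-0.4],[0.176,-0.206,0.045,0.008,-0.035,-0.808],[0.176,-0.206,0.045,0.008,-0.035,-0.808]],
])

```text
clock: 19.35
position: [551.4, 28.4, 271.6]
tcp_rot: [[0.272, 0.962, 0.009], [0.962, -0.272, 0.011], [0.013, 0.006, -1.0]]
force: [-1.7, -0.3, 0.5]
finger_gap: 0.451
gripper_force: 0.0
```

>>> carry_out([
  [[0.12,-0.06,0.02,0.004,-0.017,-0.4],[0.245,-0.115,0.042,0.008,-0.035,-0.808],[0.245,-0.115,0.042,0.008,-0.035,-0.808]],
])

```text
clock: 19.73
position: [538.8, 108.6, 259.9]
tcp_rot: [[-0.148, 0.989, 0.004], [0.989, 0.148, -0.006], [-0.006, 0.003, -1.0]]
force: [0.3, -0.2, -0.7]
finger_gap: 0.448
gripper_force: 0.0
```

Run:
```python
from h import *
p=read_camera('wrist'); print(handles(p,(0,0,560,262)))
t=read_camera('top'); print(handles(t))
plan(((542,113,150),down(98,-25),1))
```

```text
{'white': (array([610.1, 289.5]), np.float64(-91.7), np.float64(16.0), 152), 'yellow': (array([611.8, 113.4]), np.float64(-79.4), np.float64(62.0), 555), 'black': (array([362.6, 166.8]), np.float64(-105.8), np.float64(50.0), 601), 'green': (array([451. , 221.3]), np.float64(-89.6), np.float64(62.0), 770)}
{'white': (array([621.5,  68.6]), np.float64(-89.5), np.float64(6.0), 3), 'yellow': (array([613.7, 114. ]), np.float64(-80.1), np.float64(60.0), 73), 'black': (array([558.1, 158.7]), np.float64(-158.8), np.float64(284.0), 1409)}
at 19.825 [540.1 104.9 259.9] [ 0.88  0.35 -1.36  1.63  0.35  1.44 -0.37]
[0.029, 0.009, 0.366] [0.006, -0.82, -0.0]
```

```bash
cat > kin.py <<'E'
import numpy as np, itertools
from scipy.spatial.transform import Rotation as Ro
from scipy.optimize import least_squares
D=[([1.334,.321,-.07,1.45,.023,1.371,-.057],[161.3,-629.7,230.6],[[.969,.248,0],[.248,-.969,0.002],[0,-.002,-1]]),
([.733,.429,-.442,1.205,.181,1.546,-.145],[616.7,-315,299.1],[[.45,.893,-.002],[.893,-.45,-.001],[-.002,-.001,-1]]),
([.695,.066,-.548,1.666,.036,1.419,-.322],[514.2,-114.8,277.5],[[.447,.894,0],[.894,-.447,-.001],[-.001,0,-1]]),
([.669,.416,-.353,1.199,.14,1.55,-1.633],[618.5,-310.9,304.4],[[.92,-.392,0],[-.392,-.92,0],[0,0,-1]]),
([.987,-.177,-.527,2.164,-.64,.124,-1.019],[622.3,-305.8,306.3],[[.459,-.433,.776],[-.241,-.901,-.36],[.855,-.022,-.517]]),
([1.554,-.094,-1.057,2.126,-1.29,.098,-.351],[642.2,-328.7,280.7],[[.453,-.438,.776],[-.246,-.899,-.363],[.857,-.026,-.515]]),
([1.876,-.077,-1.376,2.146,-1.551,.096,-.077],[638.3,-325.2,251],[[.474,-.435,.765],[-.252,-.9,-.356],[.844,-.024,-.536]])]
Rz=lambda a:Ro.from_euler('z',a).as_matrix(); Ry=lambda a:Ro.from_euler('y',a).as_matrix()
def fk(q,p,s):
    d,L1,L2,Lt,e1,e2=p; z=np.array([0,0,1.]); x=np.array([1.,0,0]); y=np.array([0,1.,0])
    R=Rz(s[0]*q[0]); P=d*z; P=P+e1*(R@y); R=R@Ry(q[1]); P=P+R@(L1*z); R=R@Rz(s[1]*q[2])@Ry(q[3]); P=P+R@(L2*z+e2*y); R=R@Rz(s[2]*q[4])@Ry(q[5]); P=P+R@(Lt*z)
    R=R@Rz(s[3]*q[6]+np.pi/2*s[4]); return P,R
if __name__=='__main__':
    best=[]
    for s in itertools.product((1,-1),repeat=5):
        f=lambda p:np.concatenate([np.r_[fk(q,p,s)[0]-P,100*(fk(q,p,s)[1]-R).ravel()] for q,P,R in D])
        r=least_squares(f,[280,420,400,300,0,0]); best.append((np.sqrt(np.mean(r.fun**2)),s,r.x.round(1)))
    for b in sorted(best,key=lambda b:b[0])[:3]: print(b)
E
python3 kin.py
```

```text
(np.float64(0.11418809038189898), (-1, -1, -1, -1, 1), array([249.4, 467.4, 513.3, 360.4, -15.9, -10.5]))
(np.float64(43.31345403238253), (-1, -1, -1, 1, 1), array([249.4, 467.4, 513.3, 360.4, -15.9, -10.5]))
(np.float64(50.74559610973375), (-1, -1, 1, -1, 1), array([140.5, 587.7, 514.6, 379.6, -66.8,  17.6]))
```

```bash
cat >> kin.py <<'E'
S=(-1,-1,-1,-1,1); PR=np.array([249.4,467.4,513.3,360.4,-15.9,-10.5])
LO=np.array([-2.86,-.3,-1.38,.06,-1.56,.09,-2.69]); HI=np.array([2.86,2.09,1.24,2.45,4.7,2.05,2.69])
def FK(q): return fk(q,PR,S)
def err(q,P,R,w=300):
    p,r=FK(q); return np.r_[P-p,w*Ro.from_matrix(R@r.T).as_rotvec()]
def solve(q,P,R,it=30,lam=1.0):
    q=np.array(q,float)
    for _ in range(it):
        e=err(q,P,R)
        if np.linalg.norm(e)<.2: break
        J=np.array([(err(q-np.eye(7)[i]*1e-5,P,R)-e)/1e-5 for i in range(7)]).T
        free=np.ones(7,bool)
        for _ in range(3):
            Jf=J*free; dq=Jf.T@np.linalg.solve(Jf@Jf.T+lam**2*np.eye(6),e)
            bad=((q+dq<LO)|(q+dq>HI))&free
            if not bad.any(): break
            free&=~bad
        q=np.clip(q+dq*min(1,.3/np.abs(dq).max()),LO,HI)
    return q,np.linalg.norm(err(q,P,R))
def path(q,P,R,n=10):
    from scipy.spatial.transform import Slerp
    p0,r0=FK(q); s=Slerp([0,1],Ro.from_matrix([r0,R]))
    for i in range(1,n+1): q,e=solve(q,p0+(np.array(P)-p0)*i/n,s(i/n).as_matrix())
    return q,e
E
python3 - <<'E'
from kin import *
from h import down
np.set_printoptions(precision=2,suppress=True)
q=D[0][0]; q,_=path(q,D[1][1],np.array(D[1][2])); print('pred2',q,D[1][0])
q,_=path(D[1][0],D[2][1],np.array(D[2][2])); print('pred3',q,D[2][0])
q,_=path(D[3][0],D[4][1],np.array(D[4][2])); print('pred5',q,D[4][0])
q,_=path(D[4][0],D[5][1],np.array(D[5][2])); print('pred6',q,D[5][0])
q,_=path([1.19,.53,-1.13,1.27,.43,1.56,-1.83],(540,105,260),down(98)); print('predlast',q,'[.88 .35 -1.36 1.63 .35 1.44 -.37]')
E
```

```text
pred2 [ 0.73  0.43 -0.44  1.2   0.18  1.55 -0.14] [0.733, 0.429, -0.442, 1.205, 0.181, 1.546, -0.145]
pred3 [ 0.69  0.07 -0.55  1.67  0.04  1.42 -0.32] [0.695, 0.066, -0.548, 1.666, 0.036, 1.419, -0.322]
pred5 [ 0.72 -0.17 -0.28  2.17 -0.25  0.11 -1.39] [0.987, -0.177, -0.527, 2.164, -0.64, 0.124, -1.019]
pred6 [ 1.5  -0.09 -1.01  2.13 -1.25  0.09 -0.38] [1.554, -0.094, -1.057, 2.126, -1.29, 0.098, -0.351]
predlast [ 0.88  0.36 -1.36  1.63  0.35  1.45 -0.37] [.88 .35 -1.36 1.63 .35 1.44 -.37]
```

```bash
cat > sim.py <<'E'
from kin import *
from h import down
np.set_printoptions(precision=2,suppress=True)
qc=np.array([.88,.35,-1.36,1.63,.35,1.44,-.37])
C=np.array([618,-312.])
def run(q,pick,pa,phi,tau,al,zd=200):
    q,e0=path(q,(*pick,15),down(pa,-al),6); qp=q
    q,_=path(q,(*pick,290),down(pa,0),6)
    m=C+(np.array(pick)-C)/2; d=(phi-pa+180)%360-180
    q,_=path(q,(*m,300),down(pa+d/2),6); q,_=path(q,(*C,310),down(phi),6); q1=q
    q,e1=path(q,(*C,310),down(phi,tau),8); q2=q
    q,e2=path(q,(*C,zd),down(phi,tau),6); q3=q
    q,_=path(q,(*C,310),down(phi,tau),6); q,_=path(q,(*C,310),down(phi),8); q,_=path(q,(*m,300),down(pa+d/2),6); q,e3=path(q,(*pick,260),down(pa,0),6)
    return e0,e1,e2,e3,qp,q2,q3,q
if __name__=='__main__':
    for al,tau in ((0,85),(0,70),(25,50)):
        for phi in range(-180,180,30):
            r=run(qc,(542,113),98,phi,tau,al)
            if max(r[:4])<5: print(al,tau,phi,np.round(r[:4],1),'q3 tilt/low/back',r[5][2].round(2),r[6],r[7][2].round(2))
E
python3 sim.py
```

```text
0 85 -120 [0.  0.1 0.  0. ] q3 tilt/low/back -0.0 [-0.02  0.94 -0.02  1.24  1.17  1.97  2.42] -1.03
0 85 -90 [0. 0. 0. 0.] q3 tilt/low/back -0.84 [ 0.49  0.83 -0.78  1.75  1.81  1.98  2.32] -0.93
0 85 30 [0.  0.1 0.  0. ] q3 tilt/low/back -1.34 [ 1.89  1.12 -1.22  1.85 -0.71  0.78  0.53] -1.21
0 85 60 [0. 0. 0. 0.] q3 tilt/low/back -1.36 [ 1.6   1.35 -1.28  1.33 -0.25  1.37  0.21] -1.33
0 85 90 [0.  4.8 0.  0. ] q3 tilt/low/back -1.38 [ 1.17  1.48 -1.32  0.72 -0.1   2.03  0.15] -1.37
0 70 -120 [0. 0. 0. 0.] q3 tilt/low/back -0.36 [ 0.21  0.84 -0.36  1.26  1.19  1.96  2.4 ] -1.02
0 70 -90 [0. 0. 0. 0.] q3 tilt/low/back -1.0 [ 0.63  0.74 -0.93  1.74  1.65  1.82  2.42] -0.95
0 70 30 [0. 0. 0. 0.] q3 tilt/low/back -1.35 [ 1.87  0.91 -1.25  1.83 -0.55  0.74  0.24] -1.25
0 70 60 [0. 0. 0. 0.] q3 tilt/low/back -1.33 [ 1.59  1.17 -1.26  1.35 -0.14  1.34  0.12] -1.33
0 70 90 [0.  0.1 0.  0. ] q3 tilt/low/back -1.25 [ 1.17  1.32 -1.2   0.79 -0.03  1.97  0.23] -1.3
25 50 -120 [0. 0. 0. 0.] q3 tilt/low/back -0.86 [ 0.57  0.81 -0.85  1.28  1.21  1.94  2.38] -1.01
25 50 -30 [0. 0. 0. 0.] q3 tilt/low/back -0.74 [ 1.51  0.02 -1.13  2.15  0.82  0.16 -2.46] -1.38
25 50 0 [0.  0.1 0.  0. ] q3 tilt/low/back -1.03 [ 1.69  0.19 -1.06  2.05 -0.92  0.44 -0.13] -1.37
25 50 30 [0. 0. 0. 0.] q3 tilt/low/back -1.3 [ 1.75  0.66 -1.22  1.76 -0.28  0.81 -0.16] -1.3
25 50 60 [0. 0. 0. 0.] q3 tilt/low/back -1.24 [ 1.51  0.93 -1.18  1.36 -0.04  1.32  0.02] -1.3
25 50 90 [0. 0. 0. 0.] q3 tilt/low/back -1.19 [ 1.19  1.12 -1.16  0.92  0.14  1.84  0.26] -1.3kin.py:39: RuntimeWarning: divide by zero encountered in scalar divide
  q=np.clip(q+dq*min(1,.3/np.abs(dq).max()),LO,HI)
```

Run:
```python
from h import *; import kin
np.set_printoptions(precision=2,suppress=True)
p=read_camera('wrist'); u,v=w2p(p,(543,98,10)).astype(int); print(u,v)
print(handles(p,(u-60,max(v-80,0),u+60,min(v+80,255)))['black'])
o=get_obs(); q=o['q']
g=(542.3,113); D0=(607,-307)
plan((( *g,13),down(98),1),((*g,300),down(98),1),((*D0,310),down(60,80),5),((*D0,205),down(60,80),1))
for P,R in (((*g,13),down(98)),((*g,300),down(98)),((*D0,310),down(60,80)),((*D0,205),down(60,80))):
    q,e=kin.path(q,P,R,12); print(q,round(e,1))
```

```text
283 181
(array([544. ,  97.1]), np.float64(-80.8), np.float64(60.0), 506)
at 19.875 [540.5 104.  259.9] [ 0.88  0.35 -1.36  1.63  0.35  1.44 -0.37]
[0.035, 0.008, 0.823] [0.005, 0.013, -0.004]
[0.0, 0.0, -0.957] [0.0, -0.0, 0.0]
[-0.283, 0.004, -0.007] [-0.176, 0.512, 0.21]
[-0.269, 0.038, -0.079] [-0.176, 0.512, 0.21]
[-0.233, 0.077, -0.142] [-0.176, 0.512, 0.21]
[-0.178, 0.115, -0.189] [-0.176, 0.512, 0.21]
[-0.109, 0.149, -0.215] [-0.176, 0.512, 0.21]
[-0.345, 0.0, 0.061] [0.0, -0.0, -0.0]
[ 0.64  0.6  -1.1   1.88  0.62  1.05 -0.58] 0.0
[ 0.86  0.34 -1.36  1.55  0.33  1.52 -0.37] 0.0
[ 1.59  1.05 -1.19  1.34 -0.46  1.44  0.18] 0.0
[ 1.57  1.16 -1.12  1.37 -0.4   1.39  0.3 ] 0.1
```

>>> carry_out([
  [[0.03,0.008,0.2,0,0.01,0],[0.033,0.008,0.4,0,0.01,0],[0.033,0.008,0.6,0,0.01,0],[0.033,0.008,0.75,0,0.01,0],[0.033,0.008,0.823,0,0.01,0],[0.033,0.008,0.823,0,0.01,0],[0.033,0.008,0.823,0,0.01,0]],
])

```text
clock: 20.75
position: [543.5, 113.2, 14.2]
tcp_rot: [[-0.137, 0.991, 0.004], [0.991, 0.137, 0.001], [0.0, 0.004, -1.0]]
force: [0.9, -0.0, 0.2]
finger_gap: 0.449
gripper_force: 0.0
```

>>> carry_out([
  [[0,0,0,0,0,0],[0,0,0,0,0,0],[0,0,0,0,0,0],[0,0,0,0,0,0],[0,0,0,0,0,0]],
], hand=0.0)

```text
clock: 21.38
position: [542.5, 113.5, 13.2]
tcp_rot: [[-0.139, 0.99, 0.002], [0.99, 0.139, 0.0], [-0.0, 0.002, -1.0]]
force: [-0.1, 1.1, 1.7]
finger_gap: 0.134
gripper_force: 24.9
```

>>> carry_out([
  [[0,0,-0.1,0,0,0],[0,0,-0.3,0,0,0],[0,0,-0.5,0,0,0],[0,0,-0.7,0,0,0],[0,0,-0.9,0,0,0],[0,0,-0.957,0,0,0],[0,0,-0.957,0,0,0]],
])

```text
clock: 22.25
position: [542.3, 113.6, 300.6]
tcp_rot: [[-0.139, 0.99, 0.003], [0.99, 0.139, 0.0], [-0.0, 0.003, -1.0]]
force: [0.3, 0.9, -0.8]
finger_gap: 0.13
gripper_force: 24.9
```

Run:
```python
from h import *
D0=(607,-307)
plan(((*D0,310),down(60,80),3),((*D0,205),down(60,80),1))
```

```text
at 22.25 [542.3 113.6 300.6] [ 0.84  0.31 -1.32  1.55  0.3   1.51 -0.35]
[-0.473, 0.007, -0.01] [-0.292, 0.853, 0.351]
[-0.413, 0.107, -0.204] [-0.292, 0.853, 0.351]
[-0.261, 0.212, -0.333] [-0.292, 0.853, 0.351]
[-0.345, 0.0, 0.061] [0.0, -0.0, 0.0]
```

>>> carry_out([
  [[-0.16,0,0,-0.1,0.28,0.117],[-0.32,0,0,-0.2,0.57,0.234],[-0.473,0.007,-0.01,-0.292,0.853,0.351],[-0.473,0.007,-0.01,-0.292,0.853,0.351]],
])

```text
clock: 22.75
position: [562.6, -38.3, 298.6]
tcp_rot: [[0.036, 0.991, 0.131], [0.895, -0.091, 0.437], [0.445, 0.102, -0.89]]
force: [-0.3, 0.5, -0.5]
finger_gap: 0.136
gripper_force: 24.9
```

>>> carry_out([
  [[-0.14,0.036,-0.07,-0.1,0.28,0.117],[-0.28,0.07,-0.14,-0.2,0.57,0.234],[-0.413,0.107,-0.204,-0.292,0.853,0.351],[-0.413,0.107,-0.204,-0.292,0.853,0.351]],
])

```text
clock: 23.25
position: [583.7, -175.3, 298.9]
tcp_rot: [[0.114, 0.943, 0.312], [0.583, -0.317, 0.748], [0.805, 0.097, -0.586]]
force: [0.2, -0.6, 1.0]
finger_gap: 0.136
gripper_force: 24.9
```

>>> carry_out([
  [[-0.09,0.07,-0.11,-0.1,0.28,0.117],[-0.18,0.14,-0.22,-0.2,0.57,0.234],[-0.261,0.212,-0.333,-0.292,0.853,0.351],[-0.261,0.212,-0.333,-0.292,0.853,0.351],[-0.261,0.212,-0.333,-0.292,0.853,0.351]],
])

```text
clock: 23.88
position: [607.2, -304.9, 308.8]
tcp_rot: [[0.088, 0.868, 0.488], [0.149, -0.496, 0.855], [0.985, -0.003, -0.174]]
force: [0.8, 1.1, 0.3]
finger_gap: 0.136
gripper_force: 24.9
```

Run:
```python
from h import *
plan(((607,-307,205),down(60,80),1))
p=read_camera('scene')
cv2.imwrite('pics/s4.png',cv2.resize(p['frame'][0:280,60:420,::-1],None,fx=2,fy=2))
```

```text
at 23.875 [ 607.2 -304.9  308.8] [ 1.58  1.02 -1.14  1.34 -0.5   1.45  0.21]
[-0.342, 0.004, 0.054] [-0.009, -0.0, -0.004]
```

View pics/s4.png

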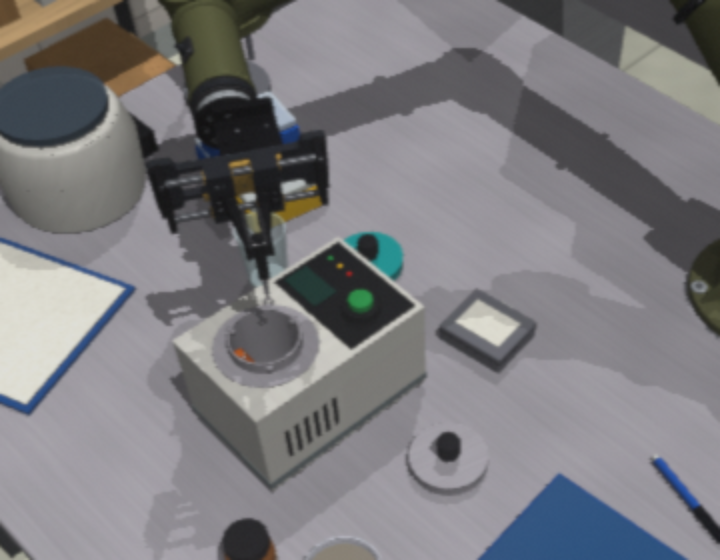

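The black loop hangs tip down over the well mouth, at about (268,305) in the crop. Lowering and releasing it.

>>> carry_out([
  [[-0.12,0,0.02,0,0,0],[-0.25,0,0.04,0,0,0],[-0.342,0.004,0.054,0,0,0],[-0.342,0.004,0.054,0,0,0],[-0.342,0.004,0.054,0,0,0]],
])

```text
clock: 24.55
position: [607.8, -309.1, 208.1]
tcp_rot: [[0.086, 0.867, 0.491], [0.152, -0.499, 0.853], [0.985, 0.002, -0.174]]
force: [0.3, -0.1, 0.7]
finger_gap: 0.132
gripper_force: 24.9
```

>>> carry_out([
  [[0,0,0,0,0,0],[0,0,0,0,0,0],[0,0,0,0,0,0],[0,0,0,0,0,0]],
], hand=0.45)

```text
clock: 25.05
position: [607.1, -309.6, 205.8]
tcp_rot: [[0.088, 0.866, 0.492], [0.151, -0.5, 0.853], [0.985, -0.001, -0.175]]
force: [0.3, 1.3, -0.6]
finger_gap: 0.427
gripper_force: 0.0
```

>>> carry_out([
  [[0.12,0,-0.02,0,0,0],[0.25,0,-0.05,0,0,0],[0.35,0,-0.06,0,0,0],[0.35,0,-0.06,0,0,0]],
])

```text
clock: 25.55
position: [608.1, -308.5, 315.3]
tcp_rot: [[0.085, 0.867, 0.492], [0.154, -0.499, 0.853], [0.984, 0.003, -0.175]]
force: [0.3, 0.0, 0.1]
finger_gap: 0.452
gripper_force: 0.0
```

Run:
```python
from h import *; import kin
plan(((609,130,240),down(100),3))
q,e=kin.path(get_obs()['q'],(609,130,240),down(100),12); print(q.round(2),e.round(1))
p=read_camera('scene'); u,v=w2p(p,(618,-312,168)).astype(int)
cv2.imwrite('pics/s5.png',cv2.resize(p['frame'][v-45:v+45,u-60:u+60,::-1],None,fx=5,fy=5,interpolation=cv2.INTER_CUBIC))
```

```text
at 25.55 [ 608.1 -308.5  315.3] [ 1.58  1.01 -1.14  1.33 -0.5   1.46  0.2 ]
[-0.007, -0.243, 0.431] [0.31, -0.848, -0.367]
[0.223, -0.151, 0.414] [0.31, -0.848, -0.367]
[0.401, -0.032, 0.288] [0.31, -0.848, -0.367]
[ 0.54  0.44 -1.05  1.48  0.38  1.44 -0.35] 0.0
```

View pics/s5.png

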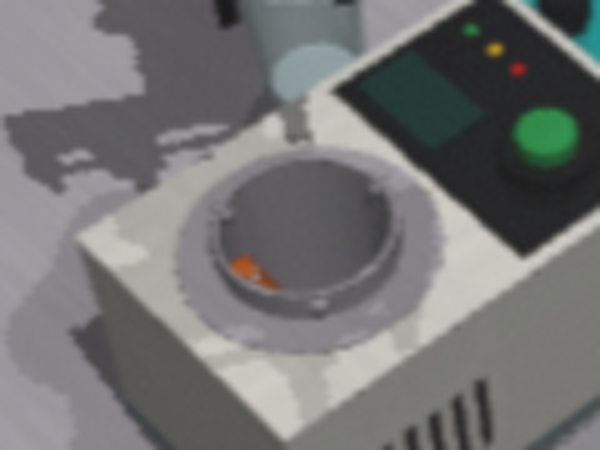

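Orange shows in the well at (255,270); black is hidden from this side, so I'll check it numerically from the top camera. Next is yellow.

>>> carry_out([
  [[0,-0.08,0.14,0.1,-0.28,-0.12],[0,-0.16,0.28,0.2,-0.56,-0.24],[-0.007,-0.243,0.431,0.31,-0.848,-0.367],[-0.007,-0.243,0.431,0.31,-0.848,-0.367]],
])

```text
clock: 26.1
position: [607.6, -153.4, 289.7]
tcp_rot: [[0.08, 0.953, 0.291], [0.596, -0.28, 0.752], [0.799, 0.113, -0.591]]
force: [-1.1, 0.4, 0.3]
finger_gap: 0.451
gripper_force: 0.0
```

>>> carry_out([
  [[0.07,-0.05,0.14,0.1,-0.28,-0.12],[0.15,-0.1,0.28,0.2,-0.56,-0.24],[0.223,-0.151,0.414,0.31,-0.848,-0.367],[0.223,-0.151,0.414,0.31,-0.848,-0.367]],
])

```text
clock: 26.6
position: [607.0, -5.9, 264.6]
tcp_rot: [[-0.021, 0.993, 0.115], [0.896, -0.033, 0.442], [0.443, 0.112, -0.89]]
force: [0.4, -0.2, -0.5]
finger_gap: 0.448
gripper_force: 0.0
```

>>> carry_out([
  [[0.13,-0.01,0.1,0.1,-0.28,-0.12],[0.27,-0.02,0.2,0.2,-0.56,-0.24],[0.401,-0.032,0.288,0.31,-0.848,-0.367],[0.401,-0.032,0.288,0.31,-0.848,-0.367],[0.401,-0.032,0.288,0.31,-0.848,-0.367]],
])

```text
clock: 27.22
position: [607.9, 130.3, 236.7]
tcp_rot: [[-0.175, 0.985, -0.006], [0.985, 0.175, 0.004], [0.005, -0.005, -1.0]]
force: [0.4, -0.9, 0.5]
finger_gap: 0.448
gripper_force: 0.0
```

```bash
cat >> h.py <<'E'
def pick2(k,guess,ang,grip=16,hz=13):
    p=read_camera('wrist'); u,v=w2p(p,(*guess,10)).astype(int); b=(max(u-60,0),max(v-90,0),u+60,min(v+90,258))
    r=handles(p,b).get(k); print(k,(u,v),r); c,a,L,n=r; 
    a=a if abs((a-ang+180)%360-180)<90 else a+180
    g=c+grip*np.array([np.cos(np.radians(a)),np.sin(np.radians(a))]); print('grasp',g.round(1),a); return g,a
def mouth(p):
    """clusters by colour seen inside the well's mouth"""
    hsv=cv2.cvtColor(p['frame'],cv2.COLOR_RGB2HSV); u,v=w2p(p,(618,-312,168)); r=int(34*p['fx']/np.linalg.norm((p['camera_from_world']@[618,-312,168,1])[:3]))
    m=np.zeros(hsv.shape[:2],np.uint8); cv2.circle(m,(int(u),int(v)),r,255,-1)
    for k,(a,b) in HSV.items():
        ys,xs=np.nonzero(cv2.inRange(hsv,a,b)&m)
        if len(xs)>2: print('mouth',k,len(xs),(xs.mean()-u).round(1),(ys.mean()-v).round(1),'r',r)
E
python3 - <<'E'
from h import *
mouth(read_camera('top'))
g,a=pick2('yellow',(612,115),100)
plan(((*g,13),down(a),1),((*g,300),down(a),1),((624,-318,310),down(60,80),3),((624,-318,205),down(60,80),1))
E
```

```text
mouth black 23 -9.8 3.0 r 12
mouth orange 55 0.3 -4.9 r 12
yellow (np.int64(284), np.int64(193)) (array([612. , 113.2]), np.float64(-79.8), np.float64(61.0), 587)
grasp [609.2 128.9] 100.2
at 27.325 [608.9 126.  237. ] [ 0.54  0.44 -1.05  1.49  0.38  1.44 -0.35]
[0.007, 0.006, 0.747] [-0.008, -0.007, -0.018]
[0.0, 0.0, -0.957] [0.0, -0.0, 0.0]
[-0.492, -0.072, -0.011] [-0.311, 0.85, 0.371]
[-0.441, 0.04, -0.226] [-0.311, 0.85, 0.371]
[-0.284, 0.162, -0.374] [-0.311, 0.85, 0.371]
[-0.345, 0.0, 0.061] [-0.0, -0.0, 0.0]
```

Top camera confirms black in the mouth on the +y side. Picking yellow and carrying it over.

>>> carry_out([
  [[0.007,0.006,0.2,-0.008,-0.007,-0.018],[0.007,0.006,0.4,-0.008,-0.007,-0.018],[0.007,0.006,0.57,-0.008,-0.007,-0.018],[0.007,0.006,0.69,-0.008,-0.007,-0.018],[0.007,0.006,0.747,-0.008,-0.007,-0.018],[0.007,0.006,0.747,-0.008,-0.007,-0.018],[0.007,0.006,0.747,-0.008,-0.007,-0.018]],
])

```text
clock: 28.2
position: [610.2, 132.2, 15.6]
tcp_rot: [[-0.181, 0.984, 0.004], [0.984, 0.181, 0.001], [0.0, 0.004, -1.0]]
force: [0.7, 1.2, 0.4]
finger_gap: 0.453
gripper_force: 0.0
```

>>> carry_out([
  [[0,0,0,0,0,0],[0,0,0,0,0,0],[0,0,0,0,0,0],[0,0,0,0,0,0],[0,0,0,0,0,0]],
], hand=0.0)

```text
clock: 28.82
position: [609.1, 133.0, 14.5]
tcp_rot: [[-0.183, 0.983, 0.002], [0.983, 0.183, 0.0], [-0.0, 0.002, -1.0]]
force: [-0.4, 0.2, 2.1]
finger_gap: 0.135
gripper_force: 25.0
```

>>> carry_out([
  [[0,0,-0.1,0,0,0],[0,0,-0.3,0,0,0],[0,0,-0.5,0,0,0],[0,0,-0.7,0,0,0],[0,0,-0.9,0,0,0],[0,0,-0.957,0,0,0],[0,0,-0.957,0,0,0]],
])

```text
clock: 29.7
position: [608.8, 133.1, 301.9]
tcp_rot: [[-0.183, 0.983, 0.003], [0.983, 0.183, 0.0], [-0.0, 0.003, -1.0]]
force: [-0.8, 0.8, -0.6]
finger_gap: 0.128
gripper_force: 25.0
```

>>> carry_out([
  [[-0.16,-0.024,0,-0.1,0.28,0.12],[-0.33,-0.048,0,-0.2,0.56,0.24],[-0.492,-0.072,-0.011,-0.311,0.85,0.371],[-0.492,-0.072,-0.011,-0.311,0.85,0.371]],
])

```text
clock: 30.2
position: [613.3, -31.7, 298.7]
tcp_rot: [[0.01, 0.992, 0.125], [0.897, -0.064, 0.437], [0.442, 0.108, -0.891]]
force: [-0.5, 1.1, -0.5]
finger_gap: 0.135
gripper_force: 25.0
```

>>> carry_out([
  [[-0.15,0.013,-0.07,-0.1,0.28,0.12],[-0.3,0.026,-0.15,-0.2,0.56,0.24],[-0.441,0.04,-0.226,-0.311,0.85,0.371],[-0.441,0.04,-0.226,-0.311,0.85,0.371]],
])

```text
clock: 30.7
position: [617.6, -175.1, 299.6]
tcp_rot: [[0.099, 0.948, 0.304], [0.587, -0.302, 0.751], [0.803, 0.104, -0.586]]
force: [0.7, 0.9, -0.4]
finger_gap: 0.13
gripper_force: 25.0
```

>>> carry_out([
  [[-0.1,0.043,-0.13,-0.1,0.28,0.12],[-0.2,0.086,-0.26,-0.2,0.56,0.24],[-0.296,0.129,-0.396,-0.311,0.85,0.371],[-0.296,0.129,-0.396,-0.311,0.85,0.371],[-0.296,0.129,-0.396,-0.311,0.85,0.371]],
])

```text
clock: 31.32
position: [613.7, -316.3, 309.8]
tcp_rot: [[0.086, 0.87, 0.485], [0.148, -0.493, 0.857], [0.985, -0.002, -0.171]]
force: [0.0, 0.7, -0.9]
finger_gap: 0.129
gripper_force: 25.0
```

Run:
```python
from h import *
plan(((612,-322,205),down(60,80),1))
```

```text
at 31.325 [ 613.7 -316.3  309.8] [ 1.54  1.01 -1.09  1.3  -0.54  1.49  0.22]
[-0.347, 0.005, 0.041] [-0.016, -0.005, -0.001]
```

>>> carry_out([
  [[-0.12,0,0.015,0,0,0],[-0.25,0,0.03,0,0,0],[-0.347,0.005,0.041,0,0,0],[-0.347,0.005,0.041,0,0,0],[-0.347,0.005,0.041,0,0,0]],
])

```text
clock: 31.95
position: [612.9, -323.5, 208.8]
tcp_rot: [[0.082, 0.869, 0.488], [0.15, -0.495, 0.856], [0.985, 0.003, -0.171]]
force: [0.2, 0.2, 0.5]
finger_gap: 0.134
gripper_force: 25.0
```

>>> carry_out([
  [[0,0,0,0,0,0],[0,0,0,0,0,0],[0,0,0,0,0,0],[0,0,0,0,0,0]],
], hand=0.45)

```text
clock: 32.45
position: [612.1, -324.3, 206.6]
tcp_rot: [[0.084, 0.868, 0.489], [0.15, -0.496, 0.855], [0.985, 0.001, -0.172]]
force: [-0.6, 0.3, -0.4]
finger_gap: 0.429
gripper_force: 0.0
```

>>> carry_out([
  [[0.12,0,-0.02,0,0,0],[0.25,0,-0.05,0,0,0],[0.35,0,-0.06,0,0,0],[0.35,0,-0.06,0,0,0]],
])

```text
clock: 32.95
position: [612.9, -323.3, 316.2]
tcp_rot: [[0.081, 0.869, 0.489], [0.153, -0.495, 0.855], [0.985, 0.005, -0.173]]
force: [-0.4, 0.1, 0.2]
finger_gap: 0.449
gripper_force: 0.0
```

Run:
```python
from h import *; import kin
plan(((611,295,240),down(90),3))
q,e=kin.path(get_obs()['q'],(611,295,240),down(90),12); print(q.round(2),e.round(1))
```

```text
at 32.95 [ 612.9 -323.3  316.2] [ 1.54  1.   -1.09  1.28 -0.54  1.5   0.22]
[0.021, -0.343, 0.601] [0.233, -0.867, -0.272]
[0.332, -0.245, 0.556] [0.233, -0.867, -0.272]
[0.573, -0.122, 0.369] [0.233, -0.867, -0.272]
[ 0.15  0.54 -0.96  1.33  0.44  1.48 -0.77] 0.1
```

>>> carry_out([
  [[0,-0.09,0.15,0.058,-0.217,-0.068],[0.01,-0.17,0.3,0.116,-0.433,-0.136],[0.015,-0.257,0.45,0.175,-0.65,-0.204],[0.021,-0.343,0.601,0.233,-0.867,-0.272],[0.021,-0.343,0.601,0.233,-0.867,-0.272]],
])

```text
clock: 33.58
position: [610.7, -108.8, 289.5]
tcp_rot: [[0.134, 0.94, 0.315], [0.584, -0.331, 0.741], [0.8, 0.085, -0.593]]
force: [-0.1, -0.3, 0.7]
finger_gap: 0.447
gripper_force: 0.0
```

>>> carry_out([
  [[0.083,-0.06,0.14,0.058,-0.217,-0.068],[0.166,-0.12,0.28,0.116,-0.433,-0.136],[0.25,-0.184,0.417,0.175,-0.65,-0.204],[0.332,-0.245,0.556,0.233,-0.867,-0.272],[0.332,-0.245,0.556,0.233,-0.867,-0.272]],
])

```text
clock: 34.2
position: [608.6, 99.3, 264.5]
tcp_rot: [[0.096, 0.986, 0.14], [0.889, -0.148, 0.433], [0.447, 0.083, -0.891]]
force: [-0.0, -0.0, 0.2]
finger_gap: 0.447
gripper_force: 0.0
```

>>> carry_out([
  [[0.143,-0.03,0.09,0.058,-0.217,-0.068],[0.286,-0.06,0.185,0.116,-0.433,-0.136],[0.43,-0.092,0.277,0.175,-0.65,-0.204],[0.573,-0.122,0.369,0.233,-0.867,-0.272],[0.573,-0.122,0.369,0.233,-0.867,-0.272],[0.573,-0.122,0.369,0.233,-0.867,-0.272]],
])

```text
clock: 34.95
position: [609.6, 295.6, 236.2]
tcp_rot: [[-0.003, 1.0, -0.006], [1.0, 0.003, 0.002], [0.002, -0.006, -1.0]]
force: [1.0, 0.3, -0.7]
finger_gap: 0.448
gripper_force: 0.0
```

Run:
```python
from h import *; import kin
mouth(read_camera('top'))
g,a=pick2('white',(611,289),90)
D0=(628,-302)
plan(((*g,13),down(a),1),((*g,300),down(a),1),((*D0,310),down(60,80),3),((*D0,205),down(60,80),1))
q=get_obs()['q']
for P,R in (((*g,13),down(a)),((*g,300),down(a)),((*D0,310),down(60,80)),((*D0,205),down(60,80))):
    q,e=kin.path(q,P,R,12); print(q.round(2),round(e,1))
```

```text
mouth yellow 6 -7.7 7.3 r 12
mouth black 8 -10.3 1.5 r 12
mouth orange 56 0.3 -4.9 r 12
white (np.int64(283), np.int64(184)) (array([609.1, 299.8]), np.float64(-89.8), np.float64(39.0), 216)
grasp [609.  315.8] 90.2
at 35.05 [611.6 291.6 237.2] [ 0.16  0.54 -0.95  1.34  0.43  1.48 -0.77]
[0.08, -0.006, 0.748] [-0.008, -0.003, -0.015]
[0.0, -0.0, -0.957] [-0.0, -0.0, 0.0]
[-0.687, 0.019, -0.011] [-0.234, 0.867, 0.279]
[-0.603, 0.134, -0.3] [-0.234, 0.867, 0.279]
[-0.387, 0.258, -0.505] [-0.234, 0.867, 0.279]
[-0.345, 0.0, 0.061] [-0.0, -0.0, -0.0]
[ 0.08  0.74 -0.85  1.54  0.59  1.14 -0.89] 0.0
[ 0.09  0.54 -0.96  1.21  0.43  1.6  -0.78] 0.0
[ 1.51  0.98 -1.06  1.32 -0.58  1.46  0.24] 0.0
[ 1.49  1.09 -0.99  1.35 -0.52  1.4   0.36] 0.1
```

>>> carry_out([
  [[0.041,-0.006,0.2,-0.008,-0.003,-0.015],[0.041,-0.006,0.4,-0.008,-0.003,-0.015],[0.041,-0.006,0.57,-0.008,-0.003,-0.015],[0.041,-0.006,0.69,-0.008,-0.003,-0.015],[0.041,-0.006,0.748,-0.008,-0.003,-0.015],[0.041,-0.006,0.748,-0.008,-0.003,-0.015],[0.041,-0.006,0.748,-0.008,-0.003,-0.015]],
])

```text
clock: 35.92
position: [608.9, 307.4, 15.8]
tcp_rot: [[-0.006, 1.0, 0.003], [1.0, 0.006, 0.003], [0.003, 0.003, -1.0]]
force: [0.2, 0.3, 0.5]
finger_gap: 0.45
gripper_force: 0.0
```

>>> carry_out([
  [[0,0,0,0,0,0],[0,0,0,0,0,0],[0,0,0,0,0,0],[0,0,0,0,0,0],[0,0,0,0,0,0]],
], hand=0.0)

```text
clock: 36.55
position: [607.7, 307.9, 14.3]
tcp_rot: [[-0.008, 1.0, 0.001], [1.0, 0.008, 0.002], [0.002, 0.001, -1.0]]
force: [0.2, 0.3, 1.3]
finger_gap: 0.134
gripper_force: 24.9
```

>>> carry_out([
  [[0,0,-0.1,0,0,0],[0,0,-0.3,0,0,0],[0,0,-0.5,0,0,0],[0,0,-0.7,0,0,0],[0,0,-0.9,0,0,0],[0,0,-0.957,0,0,0],[0,0,-0.957,0,0,0]],
])

```text
clock: 37.42
position: [607.4, 307.7, 301.8]
tcp_rot: [[-0.008, 1.0, 0.002], [1.0, 0.008, 0.002], [0.002, 0.002, -1.0]]
force: [0.3, 0.4, -2.0]
finger_gap: 0.132
gripper_force: 24.9
```

>>> carry_out([
  [[-0.17,0,0,-0.06,0.217,0.07],[-0.34,0.01,0,-0.12,0.433,0.14],[-0.52,0.015,0,-0.175,0.65,0.21],[-0.687,0.019,-0.011,-0.234,0.867,0.279],[-0.687,0.019,-0.011,-0.234,0.867,0.279]],
])

```text
clock: 38.05
position: [616.0, 83.6, 298.7]
tcp_rot: [[0.132, 0.979, 0.153], [0.887, -0.185, 0.424], [0.443, 0.08, -0.893]]
force: [-0.3, -0.1, 0.2]
finger_gap: 0.13
gripper_force: 24.9
```

>>> carry_out([
  [[-0.15,0.03,-0.075,-0.06,0.217,0.07],[-0.3,0.067,-0.15,-0.12,0.433,0.14],[-0.45,0.1,-0.225,-0.175,0.65,0.21],[-0.603,0.134,-0.3,-0.234,0.867,0.279],[-0.603,0.134,-0.3,-0.234,0.867,0.279]],
])

```text
clock: 38.67
position: [620.5, -114.0, 300.5]
tcp_rot: [[0.154, 0.932, 0.329], [0.575, -0.355, 0.737], [0.804, 0.076, -0.59]]
force: [0.9, 0.8, 0.3]
finger_gap: 0.129
gripper_force: 24.9
```

>>> carry_out([
  [[-0.1,0.065,-0.13,-0.06,0.217,0.07],[-0.2,0.13,-0.26,-0.12,0.433,0.14],[-0.3,0.195,-0.4,-0.175,0.65,0.21],[-0.408,0.259,-0.533,-0.234,0.867,0.279],[-0.408,0.259,-0.533,-0.234,0.867,0.279],[-0.408,0.259,-0.533,-0.234,0.867,0.279]],
])

```text
clock: 39.42
position: [625.8, -318.4, 308.4]
tcp_rot: [[0.087, 0.87, 0.486], [0.146, -0.494, 0.857], [0.985, -0.003, -0.17]]
force: [-0.3, 0.6, 1.2]
finger_gap: 0.131
gripper_force: 24.9
```

Run:
```python
from h import *
plan(((625,-324,205),down(60,80),1))
```

```text
at 39.425 [ 625.8 -318.4  308.4] [ 1.5   1.   -1.04  1.27 -0.57  1.49  0.23]
[-0.343, 0.008, 0.041] [-0.014, -0.006, -0.004]
```

>>> carry_out([
  [[-0.12,0,0.015,0,0,0],[-0.25,0,0.03,0,0,0],[-0.343,0.008,0.041,0,0,0],[-0.343,0.008,0.041,0,0,0],[-0.343,0.008,0.041,0,0,0]],
])

```text
clock: 40.05
position: [625.6, -325.7, 208.9]
tcp_rot: [[0.083, 0.869, 0.489], [0.149, -0.496, 0.856], [0.985, 0.002, -0.171]]
force: [-0.1, -1.2, 0.5]
finger_gap: 0.131
gripper_force: 24.9
```

>>> carry_out([
  [[0,0,0,0,0,0],[0,0,0,0,0,0],[0,0,0,0,0,0],[0,0,0,0,0,0]],
], hand=0.45)

```text
clock: 40.55
position: [624.9, -326.4, 206.7]
tcp_rot: [[0.085, 0.868, 0.489], [0.149, -0.497, 0.855], [0.985, 0.0, -0.172]]
force: [0.3, 0.7, 0.0]
finger_gap: 0.433
gripper_force: 0.0
```

>>> carry_out([
  [[0.12,0,-0.02,0,0,0],[0.25,0,-0.05,0,0,0],[0.35,0,-0.06,0,0,0],[0.35,0,-0.06,0,0,0]],
])

```text
clock: 41.05
position: [625.7, -325.6, 316.4]
tcp_rot: [[0.082, 0.868, 0.489], [0.152, -0.496, 0.855], [0.985, 0.004, -0.172]]
force: [-0.9, -0.0, -0.4]
finger_gap: 0.449
gripper_force: 0.0
```

Run:
```python
from h import *; import kin
np.set_printoptions(precision=2,suppress=True)
q0=get_obs()['q']; print(q0)
G=(451.5,205)
for pa,sg in ((90,-1),(-90,1)):
    q,e=kin.path(q0,(*G,240),down(pa),24); qh=q; q,e2=kin.path(q,(*G,13),down(pa),10); q,_=kin.path(q,(*G,300),down(pa),10); print(pa,qh,e.round(1),e2.round(1))
    if e2>3: continue
    M=np.array([540,-60,300])
    for phi in range(-180,180,20):
        d=(phi-pa+180)%360-180
        for tau in (60,80):
            r,_=kin.path(q,M,down(pa+d/2),10); r,_=kin.path(r,(618,-312,310),down(phi),10); r,ea=kin.path(r,(618,-312,310),down(phi,sg*tau),14); r,eb=kin.path(r,(618,-312,205),down(phi,sg*tau),8)
            if max(ea,eb)<3: print(pa,phi,tau,ea.round(1),eb.round(1),r)
```

```text
[ 1.49  0.99 -1.04  1.25 -0.57  1.51  0.23]
90 [ 0.85  0.09 -1.37  1.78  0.09  1.35 -0.54] 0.1 0.0
90 40 60 0.0 0.1 [-0.12  0.96  0.46  0.96  0.47  1.92 -0.57]
90 40 80 0.0 0.1 [-0.28  1.25  0.88  0.88  0.38  1.98 -0.38]
90 60 60 0.0 0.1 [ 0.38  0.8  -0.58  1.26  1.19  1.95 -0.74]
90 60 80 0.0 0.1 [ 0.09  0.9  -0.19  1.25  1.21  1.99 -0.73]
90 80 60 0.0 0.1 [ 0.47  0.63 -0.68  1.58  1.31  1.7  -0.66]
90 80 80 0.0 0.1 [ 0.32  0.77 -0.56  1.59  1.53  1.91 -0.8 ]
90 100 60 0.0 0.2 [ 0.63  0.46 -0.8   1.86  1.43  1.41 -0.58]
90 100 80 0.0 0.1 [ 0.46  0.62 -0.69  1.91  1.74  1.69 -0.83]
90 120 60 0.0 0.0 [ 0.95  0.28 -0.99  2.09  1.59  1.02 -0.49]
90 120 80 0.1 0.0 [ 0.77  0.51 -0.9   2.19  2.05  1.45 -0.85]
90 140 60 0.0 0.0 [ 1.56  0.15 -1.36  2.23  1.88  0.53 -0.48]
90 140 80 0.0 0.0 [ 1.16  0.38 -1.02  2.38  2.5   1.1  -0.97]
-90 [ 1.41 -0.05 -1.02  2.45 -1.29  0.91 -1.4 ] 344.4 129.6kin.py:39: RuntimeWarning: divide by zero encountered in scalar divide
  q=np.clip(q+dq*min(1,.3/np.abs(dq).max()),LO,HI)
```

Run:
```python
from h import *
plan(((451.5,205,240),down(90),3))
```

```text
at 41.05 [ 625.7 -325.6  316.4] [ 1.49  0.99 -1.04  1.25 -0.57  1.51  0.23]
[-0.01, -0.461, 0.424] [0.233, -0.868, -0.272]
[0.248, -0.391, 0.422] [0.233, -0.868, -0.272]
[0.465, -0.294, 0.299] [0.233, -0.868, -0.272]
```

>>> carry_out([
  [[0,-0.115,0.106,0.058,-0.217,-0.068],[0,-0.23,0.212,0.116,-0.434,-0.136],[0,-0.345,0.318,0.175,-0.65,-0.204],[-0.01,-0.461,0.424,0.233,-0.868,-0.272],[-0.01,-0.461,0.424,0.233,-0.868,-0.272]],
])

```text
clock: 41.68
position: [565.9, -142.4, 288.8]
tcp_rot: [[0.138, 0.939, 0.316], [0.584, -0.335, 0.74], [0.8, 0.082, -0.594]]
force: [-0.4, 0.1, -0.5]
finger_gap: 0.452
gripper_force: 0.0
```

>>> carry_out([
  [[0.06,-0.1,0.106,0.058,-0.217,-0.068],[0.124,-0.2,0.211,0.116,-0.434,-0.136],[0.186,-0.293,0.317,0.175,-0.65,-0.204],[0.248,-0.391,0.422,0.233,-0.868,-0.272],[0.248,-0.391,0.422,0.233,-0.868,-0.272]],
])

```text
clock: 42.3
position: [508.3, 33.8, 262.5]
tcp_rot: [[0.104, 0.985, 0.14], [0.895, -0.154, 0.42], [0.435, 0.081, -0.897]]
force: [0.2, -1.3, 0.4]
finger_gap: 0.452
gripper_force: 0.0
```

>>> carry_out([
  [[0.116,-0.07,0.075,0.058,-0.217,-0.068],[0.232,-0.147,0.15,0.116,-0.434,-0.136],[0.35,-0.22,0.225,0.175,-0.65,-0.204],[0.465,-0.294,0.299,0.233,-0.868,-0.272],[0.465,-0.294,0.299,0.233,-0.868,-0.272],[0.465,-0.294,0.299,0.233,-0.868,-0.272]],
])

```text
clock: 43.05
position: [449.6, 208.0, 237.5]
tcp_rot: [[-0.007, 1.0, -0.01], [1.0, 0.007, 0.009], [0.009, -0.01, -1.0]]
force: [-0.9, 1.2, 0.1]
finger_gap: 0.449
gripper_force: 0.0
```

Run:
```python
from h import *; import kin
mouth(read_camera('top'))
p=read_camera('wrist'); u,v=w2p(p,(451.5,220,10)).astype(int); print(u,v,handles(p,(u-50,max(0,v-90),u+50,min(258,v+90)))['green'])
g=(451.5,204); a=90
D0=(614,-312)
plan(((*g,13),down(a),1),((*g,300),down(a),1),((*D0,310),down(100,-80),3),((*D0,205),down(100,-80),1))
q=get_obs()['q']
for P,R in (((*g,13),down(a)),((*g,300),down(a)),((*D0,310),down(100,-80)),((*D0,205),down(100,-80)),((*D0,310),down(100,-80)),((515,-115,260),down(63.4))):
    q,e=kin.path(q,P,R,12); print(q.round(2),round(e,1))
```

```text
mouth white 9 2.1 -3.0 r 12
mouth yellow 4 -8.0 7.2 r 12
mouth black 10 -10.2 1.3 r 12
mouth orange 41 0.4 -5.8 r 12
285 168 (array([450.7, 221.1]), np.float64(-89.8), np.float64(62.0), 626)
at 43.15 [451.1 204.  238.1] [ 0.86  0.1  -1.38  1.78  0.1   1.35 -0.54]
[-0.004, 0.007, 0.75] [-0.013, -0.01, -0.002]
[-0.0, -0.0, -0.957] [-0.0, 0.0, 0.0]
[-0.573, 0.181, -0.011] [-0.078, -0.886, -0.092]
[-0.524, 0.148, 0.255] [-0.078, -0.886, -0.092]
[-0.359, 0.112, 0.469] [-0.078, -0.886, -0.092]
[0.345, 0.0, 0.061] [-0.0, 0.0, -0.0]
[ 0.48  0.45 -1.1   2.02  0.49  0.96 -0.86] 0.0
[ 0.92  0.01 -1.37  1.68  0.01  1.46 -0.46] 0.0
[ 0.59  0.47 -0.83  1.89  1.7   1.68 -0.64] 0.0
[ 0.53  0.65 -0.76  1.92  1.78  1.73 -0.82] 0.1
[ 0.59  0.47 -0.83  1.89  1.7   1.68 -0.64] 0.1
[ 1.28  0.19 -1.22  1.68  0.18  1.4  -0.43] 0.0
```

All four placed tools show in the mouth. Now the green loop: same pick, but tilted the other way.

>>> carry_out([
  [[-0.004,0.007,0.2,-0.013,-0.01,0],[-0.004,0.007,0.4,-0.013,-0.01,0],[-0.004,0.007,0.57,-0.013,-0.01,0],[-0.004,0.007,0.69,-0.013,-0.01,0],[-0.004,0.007,0.75,-0.013,-0.01,0],[-0.004,0.007,0.75,-0.013,-0.01,0],[-0.004,0.007,0.75,-0.013,-0.01,0]],
])

```text
clock: 44.02
position: [453.6, 203.9, 15.3]
tcp_rot: [[0.002, 1.0, 0.005], [1.0, -0.002, -0.002], [-0.002, 0.005, -1.0]]
force: [0.5, -0.3, -0.3]
finger_gap: 0.45
gripper_force: 0.0
```

>>> carry_out([
  [[0,0,0,0,0,0],[0,0,0,0,0,0],[0,0,0,0,0,0],[0,0,0,0,0,0],[0,0,0,0,0,0]],
], hand=0.0)

```text
clock: 44.65
position: [452.1, 204.2, 13.9]
tcp_rot: [[0.001, 1.0, 0.003], [1.0, -0.001, -0.003], [-0.003, 0.003, -1.0]]
force: [-0.9, -0.8, 2.9]
finger_gap: 0.133
gripper_force: 25.0
```

>>> carry_out([
  [[0,0,-0.1,0,0,0],[0,0,-0.3,0,0,0],[0,0,-0.5,0,0,0],[0,0,-0.7,0,0,0],[0,0,-0.9,0,0,0],[0,0,-0.957,0,0,0],[0,0,-0.957,0,0,0]],
])

```text
clock: 45.52
position: [451.6, 204.8, 301.0]
tcp_rot: [[0.001, 1.0, 0.004], [1.0, -0.001, -0.004], [-0.004, 0.004, -1.0]]
force: [-0.3, 0.7, -1.7]
finger_gap: 0.134
gripper_force: 25.0
```

>>> carry_out([
  [[-0.14,0.045,0,-0.02,-0.22,-0.023],[-0.286,0.09,0,-0.04,-0.443,-0.046],[-0.43,0.135,0,-0.06,-0.665,-0.07],[-0.573,0.181,-0.011,-0.078,-0.886,-0.092],[-0.573,0.181,-0.011,-0.078,-0.886,-0.092]],
])

```text
clock: 46.15
position: [504.6, 31.5, 301.0]
tcp_rot: [[-0.038, 0.998, 0.046], [0.892, 0.055, -0.449], [-0.45, 0.024, -0.892]]
force: [-0.3, 1.5, -0.3]
finger_gap: 0.133
gripper_force: 25.0
```

>>> carry_out([
  [[-0.13,0.037,0.064,-0.02,-0.22,-0.023],[-0.262,0.074,0.128,-0.04,-0.443,-0.046],[-0.393,0.111,0.19,-0.06,-0.665,-0.07],[-0.524,0.148,0.255,-0.078,-0.886,-0.092],[-0.524,0.148,0.255,-0.078,-0.886,-0.092]],
])

```text
clock: 46.78
position: [557.8, -140.6, 304.5]
tcp_rot: [[-0.05, 0.993, 0.107], [0.595, 0.116, -0.796], [-0.802, 0.024, -0.596]]
force: [0.2, -0.0, -0.5]
finger_gap: 0.13
gripper_force: 25.0
```

>>> carry_out([
  [[-0.1,0.023,0.127,-0.02,-0.22,-0.023],[-0.195,0.046,0.255,-0.04,-0.443,-0.046],[-0.29,0.07,0.38,-0.06,-0.665,-0.07],[-0.39,0.092,0.51,-0.078,-0.886,-0.092],[-0.39,0.092,0.51,-0.078,-0.886,-0.092],[-0.39,0.092,0.51,-0.078,-0.886,-0.092]],
])

```text
clock: 47.52
position: [609.6, -325.6, 311.6]
tcp_rot: [[-0.028, 0.985, 0.172], [0.172, 0.175, -0.969], [-0.985, 0.003, -0.174]]
force: [0.2, 0.3, -0.2]
finger_gap: 0.129
gripper_force: 25.0
```

Run:
```python
from h import *
plan(((610,-328,205),down(100,-80),1))
```

```text
at 47.525 [ 609.6 -325.6  311.6] [ 0.61  0.45 -0.82  1.9   1.7   1.65 -0.64]
[0.349, -0.001, 0.07] [0.003, -0.001, -0.005]
```

>>> carry_out([
  [[0.12,0,0.023,0,0,0],[0.24,0,0.047,0,0,0],[0.349,0,0.07,0,0,0],[0.349,0,0.07,0,0,0],[0.349,0,0.07,0,0,0]],
])

```text
clock: 48.15
position: [611.1, -328.5, 207.8]
tcp_rot: [[-0.024, 0.985, 0.173], [0.169, 0.174, -0.97], [-0.985, 0.006, -0.171]]
force: [0.1, -0.4, -0.7]
finger_gap: 0.135
gripper_force: 25.0
```

>>> carry_out([
  [[0,0,0,0,0,0],[0,0,0,0,0,0],[0,0,0,0,0,0],[0,0,0,0,0,0]],
], hand=0.45)

```text
clock: 48.65
position: [610.0, -329.8, 206.2]
tcp_rot: [[-0.026, 0.985, 0.171], [0.169, 0.173, -0.97], [-0.985, 0.003, -0.171]]
force: [0.3, 0.7, 0.2]
finger_gap: 0.427
gripper_force: 0.0
```

>>> carry_out([
  [[-0.12,0,-0.02,0,0,0],[-0.25,0,-0.05,0,0,0],[-0.35,0,-0.06,0,0,0],[-0.35,0,-0.06,0,0,0]],
])

```text
clock: 49.15
position: [610.2, -330.0, 315.9]
tcp_rot: [[-0.022, 0.985, 0.171], [0.167, 0.173, -0.971], [-0.986, 0.008, -0.168]]
force: [-0.1, -0.3, -0.8]
finger_gap: 0.45
gripper_force: 0.0
```

Run:
```python
from h import *
plan(((515,-115,260),down(63.4),3))
```

```text
at 49.15 [ 610.2 -330.   315.9] [ 0.62  0.45 -0.82  1.9   1.71  1.65 -0.64]
[0.103, -0.063, -0.24] [0.288, 0.858, 0.333]
[0.179, -0.119, -0.161] [0.288, 0.858, 0.333]
[0.202, -0.17, -0.051] [0.288, 0.858, 0.333]
```

>>> carry_out([
  [[0.033,-0.02,-0.08,0.095,0.285,0.11],[0.067,-0.04,-0.16,0.19,0.57,0.22],[0.103,-0.063,-0.24,0.288,0.858,0.333],[0.103,-0.063,-0.24,0.288,0.858,0.333]],
], hand=0.7)

```text
clock: 49.65
position: [578.7, -258.2, 295.7]
tcp_rot: [[0.104, 0.994, 0.038], [0.589, -0.031, -0.808], [-0.801, 0.106, -0.589]]
force: [0.8, -0.7, 0.1]
finger_gap: 0.69
gripper_force: 0.0
```

>>> carry_out([
  [[0.06,-0.04,-0.05,0.095,0.285,0.11],[0.12,-0.08,-0.1,0.19,0.57,0.22],[0.179,-0.119,-0.161,0.288,0.858,0.333],[0.179,-0.119,-0.161,0.288,0.858,0.333]],
])

```text
clock: 50.15
position: [545.5, -189.3, 275.4]
tcp_rot: [[0.276, 0.961, -0.031], [0.851, -0.259, -0.457], [-0.447, 0.1, -0.889]]
force: [-0.7, -0.2, -1.2]
finger_gap: 0.698
gripper_force: 0.0
```

>>> carry_out([
  [[0.067,-0.057,-0.017,0.095,0.285,0.11],[0.134,-0.114,-0.034,0.19,0.57,0.22],[0.202,-0.17,-0.051,0.288,0.858,0.333],[0.202,-0.17,-0.051,0.288,0.858,0.333],[0.202,-0.17,-0.051,0.288,0.858,0.333]],
])

```text
clock: 50.78
position: [513.8, -115.3, 256.6]
tcp_rot: [[0.446, 0.895, -0.008], [0.895, -0.446, -0.002], [-0.005, -0.006, -1.0]]
force: [-0.1, 0.4, -1.2]
finger_gap: 0.7
gripper_force: 0.0
```

Run:
```python
from h import *
plan(((515,-115,251),down(63.4),1))
t=read_camera('top'); s=read_camera('scene'); mouth(t)
print(handles(t))
c=np.zeros((400,800,3),np.uint8)
for i,(p,r) in enumerate(((t,30),(s,50))):
    u,v=w2p(p,(618,-312,168)).astype(int); c[:,400*i:400*i+400]=cv2.resize(p['frame'][v-r:v+r,u-r:u+r,::-1],(400,400),interpolation=cv2.INTER_CUBIC)
cv2.imwrite('pics/m1.png',c)
p=read_camera('wrist'); hsv=cv2.cvtColor(p['frame'],cv2.COLOR_RGB2HSV); m=cv2.inRange(hsv,(0,0,0),(180,255,60)); m[250:]=0
n,l,st,ce=cv2.connectedComponentsWithStats(m)
for i in range(1,n):
    if st[i,4]>300: print(ce[i],st[i],p2w(p,ce[i],36).round(1))
```

```text
at 50.775 [ 513.8 -115.3  256.6] [ 1.24  0.18 -1.18  1.68  0.18  1.4  -0.43]
[0.003, 0.003, 0.019] [-0.012, 0.01, 0.005]
mouth white 9 2.1 -3.0 r 12
mouth yellow 8 -8.7 6.5 r 12
mouth black 17 -8.6 1.7 r 12
mouth green 26 5.8 7.4 r 12
mouth orange 36 0.6 -6.5 r 12
{}
[34.85842294 30.51612903] [ 14   0  51 105 558] [368.7 119.2  36. ]
[541.68112798 110.84598698] [533  78  27  55 461] [ 775.5 -164.5   36. ]
[284.01213961 185.57814871] [271 171  28  30 659] [ 513.  -118.9   36. ]
```

View pics/m1.png

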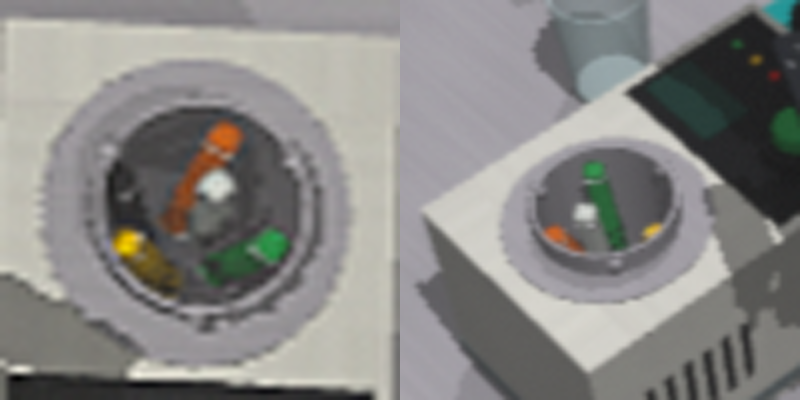

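All five tools stand in the well: orange (225,140), white (215,185), green (270,245), yellow (130,245) and black (125,190) in the left pane. The lid hasn't moved. I'll regrasp it at the recorded pose.

>>> carry_out([
  [[0.003,0.002,0.2,-0.012,0.01,0.005],[0.003,0.002,0.4,-0.012,0.01,0.005],[0.003,0.002,0.6,-0.012,0.01,0.005],[0.003,0.002,0.7,-0.012,0.01,0.005],[0.003,0.002,0.735,-0.012,0.01,0.005],[0.003,0.002,0.735,-0.012,0.01,0.005],[0.003,0.002,0.735,-0.012,0.01,0.005],[0.003,0.002,0.735,-0.012,0.01,0.005]],
])

```text
clock: 51.92
position: [515.1, -114.2, 38.4]
tcp_rot: [[0.45, 0.893, 0.005], [0.893, -0.45, 0.002], [0.004, 0.003, -1.0]]
force: [-0.3, 1.0, 0.5]
finger_gap: 0.698
gripper_force: 0.0
```

Run:
```python
from h import *
for _ in range(4): o=get_obs(); print(o['position'].round(1),o['tcp_rot'][:,0].round(3)); read_camera('top')
plan(((514.8,-114.9,35.9),down(63.4),1))
```

```text
[ 515.1 -114.2   38.4] [0.45  0.893 0.004]
[ 514.9 -114.2   38.2] [0.45  0.893 0.004]
[ 514.6 -114.2   38. ] [0.45  0.893 0.004]
[ 514.5 -114.2   37.8] [0.45  0.893 0.004]
at 52.125 [ 514.3 -114.1   37.6] [ 1.05  0.44 -1.03  1.94  0.44  1.01 -0.64]
[-0.002, 0.003, 0.006] [0.003, -0.008, -0.006]
```

>>> carry_out([
  [[-0.002,0.002,0.005,0.003,-0.008,-0.006],[-0.002,0.002,0.005,0.003,-0.008,-0.006],[-0.002,0.002,0.005,0.003,-0.008,-0.006]],
])

```text
clock: 52.5
position: [514.3, -114.6, 35.5]
tcp_rot: [[0.447, 0.894, -0.001], [0.894, -0.447, 0.001], [0.0, -0.001, -1.0]]
force: [0.5, -0.5, -0.0]
finger_gap: 0.701
gripper_force: 0.0
```

>>> carry_out([
  [[0,0,0,0,0,0],[0,0,0,0,0,0],[0,0,0,0,0,0],[0,0,0,0,0,0],[0,0,0,0,0,0],[0,0,0,0,0,0]],
], hand=0.1, force=40)

```text
clock: 53.25
position: [514.5, -114.6, 35.7]
tcp_rot: [[0.447, 0.894, -0.001], [0.894, -0.447, 0.0], [0.0, -0.001, -1.0]]
force: [-0.1, 0.1, 0.2]
finger_gap: 0.332
gripper_force: 40.0
```

>>> carry_out([
  [[0,0,-0.1,0,0,0],[0,0,-0.3,0,0,0],[0,0,-0.5,0,0,0],[0,0,-0.7,0,0,0],[0,0,-0.807,0,0,0],[0,0,-0.807,0,0,0]],
])

```text
clock: 54.0
position: [515.8, -114.7, 280.0]
tcp_rot: [[0.447, 0.894, 0.003], [0.894, -0.447, -0.002], [-0.0, 0.003, -1.0]]
force: [-0.2, -0.3, -1.8]
finger_gap: 0.332
gripper_force: 40.0
```

>>> carry_out([
  [[-0.1,0.15,0,0,0,0],[-0.2,0.3,0,0,0,0],[-0.32,0.45,0,0,0,0],[-0.4,0.56,0,0,0,0],[-0.424,0.604,0,0,0,0],[-0.424,0.604,0,0,0,0],[-0.424,0.604,0,0,0,0],[-0.424,0.604,0,0,0,0]],
])

```text
clock: 55.0
position: [619.5, -308.3, 277.6]
tcp_rot: [[0.446, 0.895, -0.001], [0.895, -0.446, 0.0], [-0.0, -0.001, -1.0]]
force: [-0.4, 0.6, -1.1]
finger_gap: 0.333
gripper_force: 40.0
```

Run:
```python
from h import *
R=np.c_[[.448,.894,0],[.894,-.448,0],[0,0,-1]]
plan(((619.7,-309.8,205),R,1))
for n in ('top','scene'):
    p=read_camera(n); mouth(p) if n=='top' else 0
```

```text
at 55.0 [ 619.5 -308.3  277.6] [ 1.06  0.58 -1.02  1.23  0.49  1.58 -0.33]
[-0.004, 0.003, 0.242] [-0.002, 0.001, 0.005]
mouth black 211 3.1 -4.2 r 12
```

>>> carry_out([
  [[-0.004,0.003,0.1,-0.002,0,0.005],[-0.004,0.003,0.2,-0.002,0,0.005],[-0.004,0.003,0.242,-0.002,0,0.005],[-0.004,0.003,0.242,-0.002,0,0.005],[-0.004,0.003,0.242,-0.002,0,0.005],[-0.004,0.003,0.242,-0.002,0,0.005]],
])

```text
clock: 55.85
position: [620.6, -311.0, 206.4]
tcp_rot: [[0.45, 0.893, 0.002], [0.893, -0.45, -0.001], [0.0, 0.002, -1.0]]
force: [0.1, 0.8, -0.4]
finger_gap: 0.338
gripper_force: 40.0
```

Run:
```python
from h import *
R=np.c_[[.448,.894,0],[.894,-.448,0],[0,0,-1]]
o=get_obs(); print(o['force'].round(1)); plan(((619.7,-309.8,190),R,1))
```

```text
[ 0.1  0.8 -0.4]
at 55.85 [ 620.6 -311.   206.4] [ 1.08  0.62 -1.    1.34  0.51  1.45 -0.36]
[0.002, -0.005, 0.055] [0.004, -0.0, -0.003]
```

>>> carry_out([
  [[0.002,-0.003,0.015,0.003,0,0],[0.002,-0.003,0.025,0.003,0,0],[0.002,-0.003,0.035,0.003,0,0],[0.002,-0.003,0.035,0.003,0,0]],
])

```text
clock: 56.35
position: [619.5, -310.0, 193.8]
tcp_rot: [[0.45, 0.893, -0.001], [0.893, -0.45, 0.001], [0.0, -0.001, -1.0]]
force: [1.6, 0.4, -0.9]
finger_gap: 0.331
gripper_force: 40.0
```

>>> carry_out([
  [[0,0,0.008,0,0,0],[0,0,0.015,0,0,0],[0,0,0.02,0,0,0],[0,0,0.02,0,0,0],[0,0,0.02,0,0,0]],
])

```text
clock: 56.98
position: [619.1, -309.8, 189.7]
tcp_rot: [[0.45, 0.893, -0.002], [0.893, -0.45, 0.0], [-0.0, -0.002, -1.0]]
force: [-1.8, 0.9, 6.4]
finger_gap: 0.332
gripper_force: 40.0
```

>>> carry_out([
  [[0,0,0.006,0,0,0],[0,0,0.012,0,0,0],[0,0,0.012,0,0,0],[0,0,0.012,0,0,0]],
])

```text
clock: 57.48
position: [619.1, -309.8, 189.6]
tcp_rot: [[0.45, 0.893, -0.001], [0.893, -0.45, -0.001], [-0.002, -0.0, -1.0]]
force: [-7.9, 2.4, 20.0]
finger_gap: 0.332
gripper_force: 40.0
```

>>> carry_out([
  [[0,0,0.008,0,0,0],[0,0,0.015,0,0,0],[0,0,0.015,0,0,0],[0,0,0.015,0,0,0]],
])

```text
clock: 57.98
position: [619.2, -309.8, 189.4]
tcp_rot: [[0.45, 0.893, -0.0], [0.893, -0.45, -0.003], [-0.003, 0.001, -1.0]]
force: [-14.2, 4.7, 37.1]
finger_gap: 0.334
gripper_force: 40.0
```

>>> carry_out([
  [[0,0,-0.015,0,0,0],[0,0,-0.027,0,0,0],[0,0,-0.027,0,0,0]],
])

```text
clock: 58.35
position: [619.4, -310.2, 189.6]
tcp_rot: [[0.45, 0.893, -0.001], [0.893, -0.45, 0.0], [-0.0, -0.001, -1.0]]
force: [-3.0, 1.5, 8.8]
finger_gap: 0.335
gripper_force: 40.0
```

>>> carry_out([
  [[0,0,0,0,0,0],[0,0,0,0,0,0],[0,0,0,0,0,0],[0,0,0,0,0,0],[0,0,0,0,0,0]],
], hand=0.7)

```text
clock: 58.98
position: [619.4, -310.0, 188.2]
tcp_rot: [[0.45, 0.893, -0.001], [0.893, -0.45, 0.001], [0.0, -0.002, -1.0]]
force: [-0.4, 0.3, -0.3]
finger_gap: 0.687
gripper_force: 0.0
```

>>> carry_out([
  [[0,0,-0.1,0,0,0],[0,0,-0.25,0,0,0],[0,0,-0.37,0,0,0],[0,0,-0.37,0,0,0],[0,0,-0.37,0,0,0]],
])

```text
clock: 59.6
position: [619.3, -310.1, 298.6]
tcp_rot: [[0.45, 0.893, -0.002], [0.893, -0.45, 0.001], [-0.0, -0.002, -1.0]]
force: [0.3, -0.3, -0.9]
finger_gap: 0.704
gripper_force: 0.0
```

Run:
```python
from h import *
o=get_obs(); print(o['clock'],o['position'].round(1),o['force'].round(1))
p=read_camera('wrist'); hsv=cv2.cvtColor(p['frame'],cv2.COLOR_RGB2HSV)
def blob(m,b):
    r=np.zeros_like(m); r[b[1]:b[3],b[0]:b[2]]=m[b[1]:b[3],b[0]:b[2]]
    n,l,s,c=cv2.connectedComponentsWithStats(r); i=1+np.argmax(s[1:,4]); return c[i],s[i]
c,s=blob(cv2.inRange(hsv,(0,0,0),(180,255,60)),(240,170,325,245)); print('knob',c,s,p2w(p,c,195).round(1))
c,s=blob(cv2.inRange(hsv,(45,90,60),(85,255,255)),(80,160,190,260)); print('btn',c,s,p2w(p,c,170).round(1))
sc=read_camera('scene'); u,v=w2p(sc,(600,-305,160)).astype(int)
a=cv2.resize(sc['frame'][v-50:v+50,u-50:u+50,::-1],(400,400),interpolation=cv2.INTER_CUBIC); b=cv2.resize(p['frame'][60:300,80:480,::-1],(400,240))
im=np.zeros((400,800,3),np.uint8); im[:,:400]=a; im[:240,400:]=b; cv2.imwrite('pics/l1.png',im)
```

```text
59.6 [ 619.3 -310.1  298.6] [ 0.3 -0.3 -0.9]
knob [281.72516804 216.84615385] [ 263  196   39   43 1339] [ 617.5 -312.2  195. ]
btn [135.50819672 226.39537126] [ 117  208   37   37 1037] [ 502.8 -272.4  170. ]
```

View pics/l1.png

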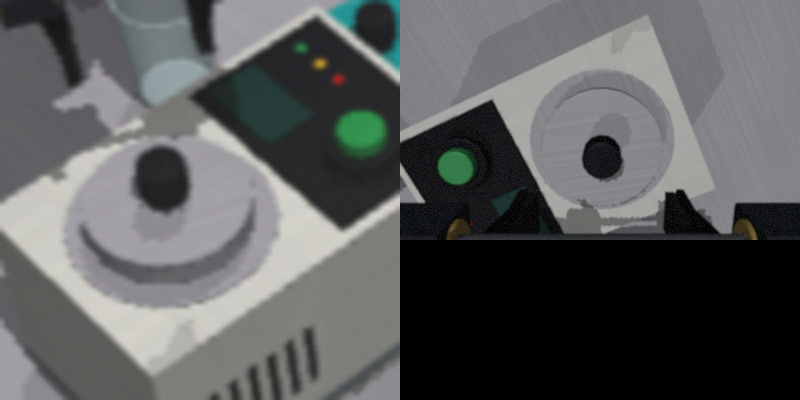

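The lid is level and its knob is at the original position to 0.3 mm. Next is the button at (503,-272).

Run:
```python
from h import *
plan(((502.8,-272.4,200),down(63.3),1))
```

```text
at 59.7 [ 618.9 -310.2  297.8] [ 1.05  0.58 -1.02  1.19  0.48  1.62 -0.33]
[-0.061, -0.401, 0.327] [-0.007, 0.001, -0.0]
```

>>> carry_out([
  [[-0.02,-0.13,0,0,0,0],[-0.04,-0.27,0,0,0,0],[-0.061,-0.401,0,0,0,0],[-0.061,-0.401,0.1,0,0,0],[-0.061,-0.401,0.25,0,0,0],[-0.061,-0.401,0.327,0,0,0],[-0.061,-0.401,0.327,0,0,0],[-0.061,-0.401,0.327,0,0,0],[-0.061,-0.401,0.327,0,0,0]],
], hand=0.0)

```text
clock: 60.82
position: [504.5, -272.4, 202.7]
tcp_rot: [[0.45, 0.893, 0.0], [0.893, -0.45, -0.0], [0.0, 0.0, -1.0]]
force: [-0.1, -0.1, 0.6]
finger_gap: -0.001
gripper_force: 0.0
```

Run:
```python
from h import *
o=get_obs(); print(o['finger_gap'],o['force'].round(1)); plan(((502.8,-272.4,178),down(63.3),1))
```

```text
-0.0012700818849512 [-0.1 -0.1  0.6]
at 60.825 [ 504.5 -272.4  202.7] [ 1.37  0.36 -1.12  1.66  0.33  1.33 -0.27]
[-0.003, -0.005, 0.082] [0.001, -0.0, -0.001]
```

>>> carry_out([
  [[0,-0.002,0.05,0,0,0],[0,-0.002,0.075,0,0,0],[0,-0.002,0.085,0,0,0],[0,-0.002,0.085,0,0,0],[0,-0.002,0.085,0,0,0]],
])

```text
clock: 61.45
position: [503.0, -272.0, 176.5]
tcp_rot: [[0.45, 0.893, -0.002], [0.893, -0.45, 0.001], [-0.0, -0.002, -1.0]]
force: [-3.0, 0.7, 5.5]
finger_gap: 0.003
gripper_force: 2.6
```

>>> carry_out([
  [[0,0,0.006,0,0,0],[0,0,0.012,0,0,0],[0,0,0.016,0,0,0],[0,0,0.016,0,0,0],[0,0,0.016,0,0,0]],
])

```text
clock: 62.08
position: [503.1, -272.0, 176.0]
tcp_rot: [[0.45, 0.893, -0.003], [0.893, -0.45, -0.002], [-0.003, -0.002, -1.0]]
force: [-10.8, 3.9, 30.6]
finger_gap: 0.005
gripper_force: 15.4
```

>>> carry_out([
  [[0,0,-0.016,0,0,0],[0,0,-0.016,0,0,0],[0,0,-0.016,0,0,0],[0,0,-0.016,0,0,0]],
])

```text
clock: 62.58
position: [503.2, -272.1, 176.5]
tcp_rot: [[0.45, 0.893, -0.001], [0.893, -0.45, 0.0], [-0.0, -0.001, -1.0]]
force: [-1.8, 1.3, 7.5]
finger_gap: 0.004
gripper_force: 3.6
```

>>> carry_out([
  [[0,0,-0.006,0,0,0],[0,0,-0.006,0,0,0],[0,0,-0.006,0,0,0],[0,0,-0.006,0,0,0]],
])

```text
clock: 63.08
position: [503.2, -272.1, 177.7]
tcp_rot: [[0.45, 0.893, -0.001], [0.893, -0.45, 0.001], [0.0, -0.001, -1.0]]
force: [-0.6, 1.1, 3.3]
finger_gap: 0.002
gripper_force: 2.0
```

>>> carry_out([
  [[0,0,-0.006,0,0,0],[0,0,-0.006,0,0,0],[0,0,-0.006,0,0,0],[0,0,-0.006,0,0,0]],
])

```text
clock: 63.58
position: [503.2, -272.1, 179.6]
tcp_rot: [[0.45, 0.893, -0.001], [0.893, -0.45, 0.001], [0.0, -0.001, -1.0]]
force: [0.4, -0.2, 2.3]
finger_gap: 0.008
gripper_force: 1.5
```

>>> carry_out([
  [[0,0,-0.006,0,0,0],[0,0,-0.006,0,0,0],[0,0,-0.006,0,0,0],[0,0,-0.006,0,0,0]],
])

```text
clock: 64.08
position: [503.2, -272.0, 181.4]
tcp_rot: [[0.45, 0.893, -0.001], [0.893, -0.45, 0.001], [0.0, -0.001, -1.0]]
force: [1.1, -1.7, 2.7]
finger_gap: 0.006
gripper_force: 1.0
```

>>> carry_out([
  [[0,0,-0.02,0,0,0],[0,0,-0.02,0,0,0],[0,0,-0.02,0,0,0],[0,0,-0.02,0,0,0]],
])

```text
clock: 64.58
position: [503.0, -271.9, 187.2]
tcp_rot: [[0.45, 0.893, -0.002], [0.893, -0.45, 0.001], [0.0, -0.002, -1.0]]
force: [-0.1, 0.4, 0.5]
finger_gap: 0.004
gripper_force: 0.0
```

The force falls like a spring over about 6 mm, then turns stiff at the bottom, so the button was pressed fully. Retreating for a final check.

>>> carry_out([
  [[0,0,-0.15,0,0,0],[0,0,-0.3,0,0,0],[0,-0.2,-0.4,0,0,0],[0,-0.35,-0.4,0,0,0],[0,-0.35,-0.4,0,0,0],[0,-0.35,-0.4,0,0,0],[0,-0.35,-0.4,0,0,0],[0,-0.35,-0.4,0,0,0]],
])

```text
clock: 65.58
position: [410.1, -224.7, 307.3]
tcp_rot: [[0.448, 0.894, -0.0], [0.894, -0.448, 0.003], [0.003, -0.002, -1.0]]
force: [-0.3, 0.6, 0.1]
finger_gap: 0.005
gripper_force: 0.0
```

Run:
```python
from h import *
t=read_camera('top'); s=read_camera('scene'); print(get_obs()['clock'],get_obs()['force'].round(1))
c=np.zeros((400,800,3),np.uint8)
for i,(p,r) in enumerate(((t,45),(s,60))):
    u,v=w2p(p,(570,-300,160)).astype(int); c[:,400*i:400*i+400]=cv2.resize(p['frame'][v-r:v+r,u-r:u+r,::-1],(400,400),interpolation=cv2.INTER_CUBIC)
cv2.imwrite('pics/f1.png',c); print(handles(t))
```

```text
65.675 [-0.3  0.7  0.2]
{}
```

View pics/f1.png

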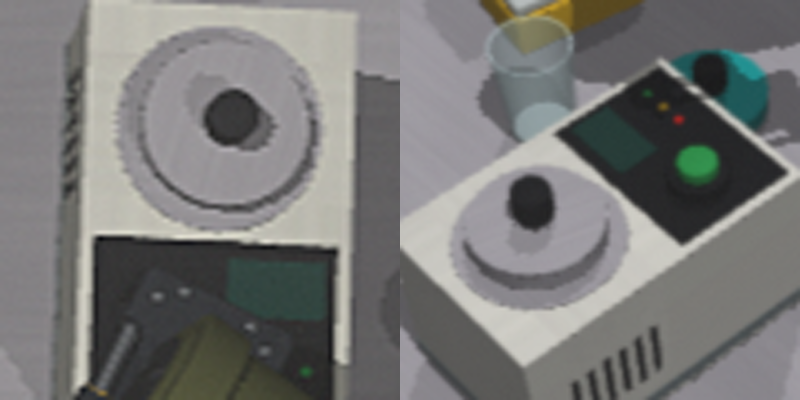

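The lid is seated level at (232,115), the button is back up at (697,163), and the mat is empty. Handing in.

```bash
python3 -c "
from workcell import *
print(close_job())"
```

```text
the job is handed in; nothing more can be done
None
```

I've handed the job in without seeing a verdict: the final pictures and force readings show all five tools tip down in the well, the lid snapped home and level, the start button pressed fully and back up, and no bystander touched.

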